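# Unload the welding turntable onto the paint rack

### The job

The welding is done: slacken the turntable's hold-down nut by about one full turn - it has a left-hand thread, so it loosens clockwise and must not be wound any tighter - then draw the two eye lugs out from under the clamp disc and hang each by its eye on a prong of its own on the paint rack, giving each a gentle tug downwards to check that it holds before you let go of it. Put every copper chill block that is on the turntable into the grey tray, lying on its floor and not piled up, leave the nut slack, and leave everything else on the bench alone.

Things in the scene. Friction and masses are not known exactly. Their poses are not given: they have to be found in the camera images.
- nut (a joint): Turning of the hold-down nut, rad: 0 at the start (clamped), growing as it is turned CLOCKWISE seen from above, which loosens it (left-hand thread; the usual anticlockwise way only tightens it). Nut, bar and clamp disc rise 8 mm per full turn (1.27 mm per rad). Stop at 9 rad; about 0.15 N m turns it and it stays where it is left.
- nut_grip (a point): Centre of the nut's steel grip bar, on the stud axis, 47.5 mm above the turntable's face at the start: bar 74 long, 12 thick, 26 high (mm), along this point's own x (it turns and rises with the nut). Under the bar a round boss 38 across, then the clamp disc, 110 across, its top 27 mm below this point, sprung down through 1.5 mm.
- turntable: Round blue bench welding turntable, fixed: a steel faceplate 310 across and 20 thick, its upper face at 115 mm above this origin (which lies on the bench under its centre). Centre stud with the hold-down nut. Lugs and chill blocks lie on the face like spokes, with their inner ends 10 high and some 11 to 15 mm under the edge of the clamp disc.
- hook0_seat (a point): First prong of the paint rack: where the centre of a lug's eye rests when hung. Prong points to this point's -x, z up: an 8 mm spring-steel rod, from the rail 51 mm behind (+x), level for 30 mm centred over this point with its axis 11 mm above, then turned up to a tip with axis 29 mm ahead (-x) and 23 mm above. Gives 0.65 mm per N. A tug-check is a pull of about 10 N; never load it beyond 30 N.
- rack: Dark steel paint rack, fixed; origin on the bench under the rail's front face, prongs towards its -x. Rail 400 long (y), 12 thick, 30 high, top at 223 above the bench; posts 20 square 190 mm either side of the middle, on feet 160 long (x) and 12 high.
- hook1_seat (a point): The same for the middle prong, 120 mm from each of the others.
- hook2_seat (a point): The same for the third prong.
- tray: Open grey sheet-metal tray, fixed, 150 (x) x 240 (y) x 40 high, walls and floor 3 thick; origin under its centre on the bench.
- lug1_mid (a point): Centre, half-way up, of a finished eye lug, a steel weldment of 0.3 to 0.42 kg like an upside-down T, 84 high, standing upright: foot 80 (x) x 48 (y) x 10, and across its middle an upright plate 48 wide (y) x 10 thick (x) with a round 30 mm eye through it along x. This point is 42 above the underside. On the turntable its x axis points outward from the stud.
- lug1_eye (a point): Centre of that lug's eye, 20 mm above its mid point and 22 below its top.
- lug2_mid (a point): Centre, half-way up, of a finished eye lug, a steel weldment of 0.3 to 0.42 kg like an upside-down T, 84 high, standing upright: foot 80 (x) x 48 (y) x 10, and across its middle an upright plate 48 wide (y) x 10 thick (x) with a round 30 mm eye through it along x. This point is 42 above the underside. On the turntable its x axis points outward from the stud.
- lug2_eye (a point): Centre of that lug's eye, 20 mm above its mid point and 22 below its top.
- block1_mid (a point): Centre of the thick part of a copper chill block (0.28 kg; may be absent): thick part 42 (x) x 26 (y) x 24 high, with a tail 24 long, 26 wide and 10 high at its -x end, flush underneath. This point is 12 above the underside. On the turntable its x axis points outward and the tail lies under the clamp disc.
- block2_mid (a point): Centre of the thick part of a copper chill block (0.28 kg; may be absent): thick part 42 (x) x 26 (y) x 24 high, with a tail 24 long, 26 wide and 10 high at its -x end, flush underneath. This point is 12 above the underside. On the turntable its x axis points outward and the tail lies under the clamp disc.
- block3_mid (a point): Centre of the thick part of a copper chill block (0.28 kg; may be absent): thick part 42 (x) x 26 (y) x 24 high, with a tail 24 long, 26 wide and 10 high at its -x end, flush underneath. This point is 12 above the underside. On the turntable its x axis points outward and the tail lies under the clamp disc.
- block4_mid (a point): Centre of the thick part of a copper chill block (0.28 kg; may be absent): thick part 42 (x) x 26 (y) x 24 high, with a tail 24 long, 26 wide and 10 high at its -x end, flush underneath. This point is 12 above the underside. On the turntable its x axis points outward and the tail lies under the clamp disc.
- phone: Mobile phone lying on drawings; bystander, to be left alone; origin near its middle, at its underside.
- hammer: Hammer lying on the bench; bystander, to be left alone; origin near its middle, at its underside.
- brush: Brush lying on the bench; bystander, to be left alone; origin near its middle, at its underside.
- can: Aluminium spray can, 54 across, 165 high; bystander, to be left alone; origin near its middle, at its underside.
- tin: Open aluminium tin, 76 across, 95 high; bystander, to be left alone; origin near its middle, at its underside.
- gas_cup: Small ceramic gas nozzle, 26 across, 45 high; bystander, to be left alone; origin near its middle, at its underside.
- weld_square: Welding square, 85 x 22 x 85 high; bystander, to be left alone; origin near its middle, at its underside.
There are look-alikes about, which are no part of the job. Leave any purple or red look-alike of the part that bears block2_mid alone. What is shaped like the part that bears block1_mid but pink is not meant.

How it is judged:
On the way, in this order (a step that is already met when the one before it is completed fails the run):
1. the hold-down nut is slackened clockwise by about a turn (at least 5.5 rad) (value of joint nut above 5.5 rad), for 0.2 s.
2. one lug hangs on a prong and is tugged down while still held (prong carries over 7 N) (((((distance between lug1_eye and hook0_seat below 0.02 m and contact force between lug1 and hook0 above 7 N) or (distance between lug1_eye and hook1_seat below 0.02 m and contact force between lug1 and hook1 above 7 N) or (distance between lug1_eye and hook2_seat below 0.02 m and contact force between lug1 and hook2 above 7 N)) and contact force between lug1 and the fingers above 2 N) or (((distance between lug2_eye and hook0_seat below 0.02 m and contact force between lug2 and hook0 above 7 N) or (distance between lug2_eye and hook1_seat below 0.02 m and contact force between lug2 and hook1 above 7 N) or (distance between lug2_eye and hook2_seat below 0.02 m and contact force between lug2 and hook2 above 7 N)) and contact force between lug2 and the fingers above 2 N))), for 0.15 s.
3. with that lug hanging free, the other is hung and tugged down in the same way ((((((distance between lug1_eye and hook0_seat below 0.02 m and contact force between lug1 and hook0 above 7 N) or (distance between lug1_eye and hook1_seat below 0.02 m and contact force between lug1 and hook1 above 7 N) or (distance between lug1_eye and hook2_seat below 0.02 m and contact force between lug1 and hook2 above 7 N)) and contact force between lug1 and the fingers above 2 N) and (((distance between lug2_eye and hook0_seat below 0.02 m and contact force between lug2 and hook0 above 1.5 N) or (distance between lug2_eye and hook1_seat below 0.02 m and contact force between lug2 and hook1 above 1.5 N) or (distance between lug2_eye and hook2_seat below 0.02 m and contact force between lug2 and hook2 above 1.5 N)) and angle between lug2_eye's own z axis and vertical below 0.2 rad) and contact force between lug2 and the fingers below 0.1 N) or ((((distance between lug2_eye and hook0_seat below 0.02 m and contact force between lug2 and hook0 above 7 N) or (distance between lug2_eye and hook1_seat below 0.02 m and contact force between lug2 and hook1 above 7 N) or (distance between lug2_eye and hook2_seat below 0.02 m and contact force between lug2 and hook2 above 7 N)) and contact force between lug2 and the fingers above 2 N) and (((distance between lug1_eye and hook0_seat below 0.02 m and contact force between lug1 and hook0 above 1.5 N) or (distance between lug1_eye and hook1_seat below 0.02 m and contact force between lug1 and hook1 above 1.5 N) or (distance between lug1_eye and hook2_seat below 0.02 m and contact force between lug1 and hook2 above 1.5 N)) and angle between lug1_eye's own z axis and vertical below 0.2 rad) and contact force between lug1 and the fingers below 0.1 N))), for 0.15 s.
At the end, for the whole second after the job is handed in: The nut is still slack (turned at least 5.3 rad clockwise); each lug hangs upright, still and free on a prong of its own, eye centre within 20 mm of the prong's seat point; every chill block that was there lies at rest in the tray with its centre inside the walls and under 28 mm above the bench (value of joint nut above 5.3 rad and ((distance between lug1_eye and hook0_seat below 0.02 m and contact force between lug1 and hook0 above 1.5 N) or (distance between lug1_eye and hook1_seat below 0.02 m and contact force between lug1 and hook1 above 1.5 N) or (distance between lug1_eye and hook2_seat below 0.02 m and contact force between lug1 and hook2 above 1.5 N)) and angle between each of lug1_eye, lug2_eye's own z axis and vertical below 0.2 rad and ((distance between lug2_eye and hook0_seat below 0.02 m and contact force between lug2 and hook0 above 1.5 N) or (distance between lug2_eye and hook1_seat below 0.02 m and contact force between lug2 and hook1 above 1.5 N) or (distance between lug2_eye and hook2_seat below 0.02 m and contact force between lug2 and hook2 above 1.5 N)) and contact force between each of lug1, lug2 and the fingers below 0.1 N and linear speed of each of lug1, lug2, block1, block2, block3, block4 below 0.03 m/s and distance between lug1_eye and lug2_eye above 0.06 m and x of block1_mid in the frame of tray between -0.07 and 0.07 m and y of block1_mid in the frame of tray between -0.115 and 0.115 m and z of each of block1_mid, block2_mid, block3_mid, block4_mid in the frame of tray below 0.028 m and x of block2_mid in the frame of tray between -0.07 and 0.07 m and y of block2_mid in the frame of tray between -0.115 and 0.115 m and x of block3_mid in the frame of tray between -0.07 and 0.07 m and y of block3_mid in the frame of tray between -0.115 and 0.115 m and x of block4_mid in the frame of tray between -0.07 and 0.07 m and y of block4_mid in the frame of tray between -0.115 and 0.115 m); the robot touches nothing.
It fails at once if the nut is wound more than 0.6 rad the wrong (tightening) way (value of joint nut below -0.6 rad).
It fails at once if a lug is dragged out (over 30 mm) while still clamped (nut turned less than 4.5 rad) (distance of any of lug1_mid, lug2_mid from where it was at the start of the episode above 0.03 m and value of joint nut below 4.5 rad).
It fails at once if a prong is loaded with more than 30 N (contact force between anything else and hook0 above 30 N or contact force between anything else and hook1 above 30 N or contact force between anything else and hook2 above 30 N).
It fails at once if a bystander is moved more than 40 mm (distance of any of phone, hammer, brush, can, tin, gas_cup, weld_square from where it was at the start of the episode above 0.04 m).
Of block1, block2, block3, block4 only 1 to 3 are there at a start; the rules pass over those that are not, and their reading is None.
At some moment in a run one of block1, block2, block3, block4 may be knocked a few centimetres aside while the robot is not near it.
It also fails if it takes over 210 s, if anything falls off the work surface, if the arm or the gripper's body presses on something with over 40 N, if the wrist force passes 120 N, or if a joint passes its speed limit or range.

### The arm

A 6-joint arm with a two-finger parallel gripper is mounted at the origin on the work surface. World frame = base frame: x ahead of the robot, y to its left, z up, the work surface at z = 0. Lengths are in m, angles in rad, forces in N, time in s.
With the tool pointing down it reaches from about 0.35 to 0.975 m from the base axis. Payload 4.9 kg.
Tool frame: the origin (TCP) lies at the very end of the fingers, on their centre line; the grasp point (between the pads) lies ctrl.grip_point_offset behind it (ctrl.grip_point_offset is the distance from the TCP to the grasp point, in m); z points along the fingers, y is the direction in which the jaws open and shut (so a half turn about z gives the same grasp; the last joint's range is limited). The gripper opens to 85 mm and grips with 20 to 120 N. Pads are 22 mm wide; open, the fingers measure 114 mm over their backs; the gripper's body (76 mm by 85 mm) begins 54 mm behind the grasp point. The pads swing forward as they close: fully open they stand 13 mm farther back than shut.
Start: joints at [-1.261, 0.053, 1.613, -0, 1.476, -0.119], TCP at [0.26, -0.568, 0.231] pointing down, gripper open.
Joint ranges: [-3.01, 3.01], [-1.01, 2.22], [0.06, 2.58], [-1.02, 4.17], [0.09, 2.62], [-3.14, 3.14]. Speed limits (rad/s): [2.57, 2.57, 3.14, 3.14, 3.14, 3.14].

### API

Orientations are given as a rotation vector (axis times angle).
In Python, from station import ctrl gives the robot as it stands. The module is installed in compiled form; this text tells all that it offers.
- The arm moves only by the shell command python3 -m creep 'ROWS' [FORCE]. ROWS is JSON, a list of rows, each a list of 5 numbers: the closure in counts, from 0 (fully open) to 255 (shut), then the shift along the tool's x, y, z in mm, then the turn about the tool's z in rad. A call has 1 to 12 rows; each row is the pose to reach, as a shift and turn from the pose commanded when the call began, along the tool's axes at that moment; what a row does not reach only later rows make up. A row lasts 1/12 s, in which the tool goes at most 41.7 mm and 7.16 degrees, less where a joint would pass 70% of its speed; a pose out of reach is approached as far as the arm can. A call with a gripper value outside its range is refused whole. The fingers move at their own pace and stop on an object; FORCE is the grip in N (left out, the last holds). Time passes only in rows, so rows that repeat a pose let the fingers close. It gives the time, the measured TCP pose, the force and the opening at its end, in the units of the state.
- ctrl.get_obs(): the state, without advancing time (a new reading comes with each control period).
- ctrl.get_image(name): name is "scene" or "top" or "wrist"; returns the picture (420x560x3 uint8, red, green, blue); there is no depth.
- ctrl.calibration(name): a dict with "fx", "fy", "cx", "cy" (pixels), "R" (3x3) and "t" (3): a world point X has camera coordinates R X + t. Camera axes: x right, y down, z forward; pixel columns grow to the right and rows downward; lengths in m; the calibration is good to about 2 mm. A picture is of the moment at which its call begins: read the wrist's pose just before it. calibration takes no time and is no camera call; for the wrist camera it gives the pose at the moment of the call.
- ctrl.finish_job(): hands the job in, once; it reports no verdict.
Trained networks look in the newest picture that a camera, given by its name, has taken for a name from the list of things; names that differ only in an ending like _2 or _b are one class to them, and where a whole thing is asked for, a point or a joint stands for the part that bears it (a point fixed in the world has none). Each returns a list of dicts, best first, with "conf" (0 to 1); they miss things now and then, are a little off and sometimes report something else, mostly with a low value. They report only what shows in the picture. A call takes as long as a camera call. They do not tell look-alikes from the thing itself.
- ctrl.boxes_of(camera, label): "rect" ([left, top, width, height] in pixels, round what is visible of it).
- ctrl.outline_of(camera, label): "mask" (420x560 bool, what is visible of it) and "rect" ([left, top, width, height] in pixels, round what is visible of it).
The state is a dict: "t": time; "q": joint angles; "dq": joint speeds; "effort": joint torques, N m; "tool_pos": TCP position; "tool_rot": TCP orientation; "contact_force": force on the tool from outside, world axes, zero at the start; "wrist_torque": the same for the moment, N m; "opening": finger opening in m.
Only numpy, scipy, OpenCV 4.12 (cv2) and the standard library are available. Lean on these libraries where they do the work, as an engineer would, in place of code of your own. Each camera call takes 0.05 s, during which the arm holds its last target. There are 200 camera calls.

## Working session

There is one attempt and no reset: what is moved stays moved. The work goes in short steps, Python scripts to look and compute and a shell command to move; the robot and the scene stay as the last step left them, time stands still between calls to the robot, and variables do not carry over. Pictures are saved under pics/ and viewed, about 12 in all and at most 16, crops included, and the job is handed in when it is done.

```bash
mkdir -p pics; ls; cat > h.py <<'E'
from station import ctrl
import numpy as np, cv2
from scipy.spatial.transform import Rotation as Ro
def save(cam,fn):
    im=ctrl.get_image(cam); cv2.imwrite('pics/'+fn,im[:,:,::-1]); return im
def ray(cal,u,v,z):
    R=np.array(cal['R']);t=np.array(cal['t']); c=-R.T@t
    d=R.T@np.array([(u-cal['cx'])/cal['fx'],(v-cal['cy'])/cal['fy'],1.])
    return c+d*(z-c[2])/d[2]
def proj(cal,X):
    p=np.array(cal['R'])@np.array(X)+np.array(cal['t']); return cal['fx']*p[0]/p[2]+cal['cx'],cal['fy']*p[1]/p[2]+cal['cy']
def pose():
    o=ctrl.get_obs(); return np.array(o['tool_pos']),Ro.from_rotvec(o['tool_rot'])
def rel(target,yaw=None):
    """target TCP world -> shift mm in tool axes"""
    p,R=pose(); return np.round(R.inv().apply(np.array(target)-p)*1000,1)
E
python3 - <<'E'
from h import *
o=ctrl.get_obs(); print({k:np.round(v,3) for k,v in o.items()}, ctrl.grip_point_offset)
print(Ro.from_rotvec(o['tool_rot']).as_matrix().round(3))
a=save('scene','s0.png'); b=save('top','t0.png')
for c in('scene','top'):
    k=ctrl.calibration(c); print(c,k['fx'],k['cx'],k['cy'],(-np.array(k['R']).T@np.array(k['t'])).round(3))
    for l in ['nut','turntable','lug1_mid','block1_mid','tray','rack','can','tin']:
        print(c,l,[(round(d['conf'],2),np.round(d['rect']).astype(int).tolist()) for d in ctrl.boxes_of(c,l)][:6])
E
```

```text
pics
{'t': np.float64(0.0), 'q': array([-1.261,  0.053,  1.614, -0.   ,  1.476, -0.119]), 'dq': array([-0.002,  0.   ,  0.001, -0.   , -0.002, -0.001]), 'effort': array([ 1.0000e-03, -3.9369e+01, -3.7017e+01,  0.0000e+00,  7.0000e-03,
       -0.0000e+00]), 'tool_pos': array([ 0.26 , -0.568,  0.23 ]), 'tool_rot': array([-3.068, -0.668,  0.   ]), 'contact_force': array([-0.218, -0.83 ,  0.532]), 'wrist_torque': array([-0.047,  0.051,  0.032]), 'opening': np.float64(0.085)} 0.0187
[[ 0.909  0.416 -0.001]
 [ 0.416 -0.909  0.002]
 [ 0.    -0.002 -1.   ]]
scene 394.80419666367345 283.16746354097353 203.4849088337009 [0.951 0.653 0.879]
scene nut [(0.79, [355, 256, 19, 24])]
scene turntable [(0.58, [296, 235, 133, 132])]
scene lug1_mid [(0.75, [326, 277, 33, 47]), (0.47, [370, 378, 27, 42])]
scene block1_mid [(0.92, [275, 363, 30, 33]), (0.88, [306, 409, 32, 11])]
scene tray [(0.55, [244, 172, 81, 65])]
scene rack [(0.71, [171, 149, 114, 138]), (0.16, [370, 232, 21, 38])]
scene can [(0.69, [228, 271, 29, 64]), (0.63, [216, 139, 40, 15])]
scene tin [(0.64, [188, 147, 23, 36]), (0.6, [411, 318, 77, 95]), (0.2, [386, 276, 21, 13])]
top 507.1314630753622 275.799993977882 204.36657863567692 [ 0.212 -0.048  1.71 ]
top nut [(0.55, [175, 191, 13, 21])]
top turntable [(0.78, [132, 155, 98, 97])]
top lug1_mid [(0.52, [164, 168, 19, 23])]
top block1_mid [(0.63, [145, 192, 17, 10]), (0.62, [133, 135, 15, 17]), (0.5, [163, 136, 20, 8])]
top tray [(0.57, [273, 198, 79, 54]), (0.36, [179, 216, 21, 28])]
top rack [(0.75, [243, 136, 132, 50]), (0.58, [273, 199, 79, 53])]
top can [(0.97, [210, 117, 20, 30]), (0.48, [131, 158, 99, 92])]
top tin [(0.96, [391, 167, 25, 24])]
```

```bash
python3 -c "
import cv2,numpy as np
a=cv2.imread('pics/s0.png');b=cv2.imread('pics/t0.png')
cv2.imwrite('pics/st.png',cv2.resize(np.vstack([a,b]),None,fx=.714,fy=.714))"
```

```text
(no output)
```

View pics/t0.png

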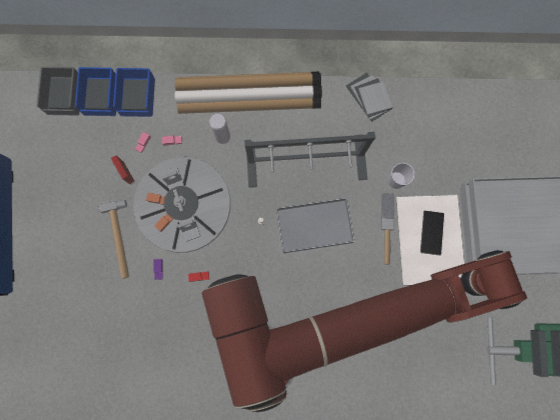

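View pics/s0.png

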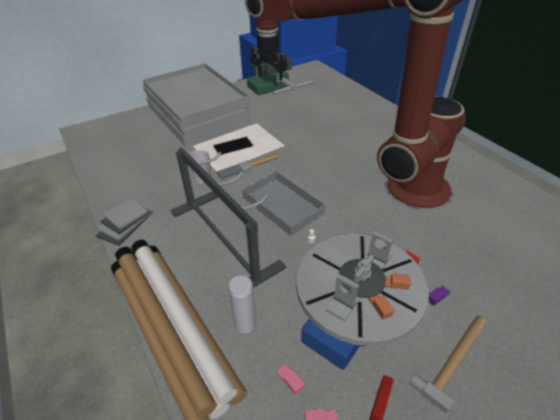

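The top view shows the turntable at (182,204) with lugs at (172,178) and (188,231) and orange blocks at (155,198) and (163,223). The rack is at (310,145) and the tray at (315,225). Pink, purple and red look-alikes lie on the bench around it, and the oblique scene view agrees.

```bash
python3 - <<'E'
from h import *
c=ctrl.calibration('top'); 
def g(u,v,z): return ray(c,u,v,z)[:3].round(3)
for n,u,v,z in [('base',240,360,0),('nut',180,202,.165),('table',181,203.5,.115),('lugA',172,178,.17),('lugB',188,231,.17),('b1',155,198,.13),('b2',163,223,.13),('tray',315,225,.03),('railL',250,142,.223),('railR',371,135,.223),('p0base',271,148,.2),('p0tip',272,170,.21),('p1tip',311,168,.21),('p2tip',350,163,.21),('can',218,122,.16),('cup',261,221,.04),('tin',402,174,.09)]: print(n,g(u,v,z))
def rectm(l):
    for d in ctrl.outline_of('top',l)[:3]:
        m=d['mask'].astype(np.uint8); print(l,round(d['conf'],2),cv2.minAreaRect(np.argwhere(m)[:,::-1].astype(np.float32)))
ctrl.get_image('top')
for l in['turntable','tray','rack','nut']: rectm(l)
k=ctrl.calibration('wrist');p,R=pose();print('wristcam in tool',R.inv().apply(-np.array(k['R']).T@np.array(k['t'])-p).round(3),(np.array(k['R'])@R.as_matrix()).round(2),k['fx'])
E
```

```text
base [0.003 0.065 0.   ]
nut [0.491 0.255 0.165]
table [0.495 0.261 0.115]
lugA [0.565 0.283 0.17 ]
lugB [0.4   0.225 0.17 ]
b1 [0.509 0.342 0.13 ]
b2 [0.429 0.312 0.13 ]
tray [ 0.446 -0.174  0.03 ]
railL [0.67  0.04  0.223]
railR [ 0.699 -0.329  0.223]
p0base [ 0.659 -0.024  0.2  ]
p0tip [ 0.587 -0.029  0.21 ]
p1tip [ 0.595 -0.147  0.21 ]
p2tip [ 0.613 -0.266  0.21 ]
can [0.754 0.148 0.16 ]
cup [0.454 0.007 0.04 ]
tin [ 0.611 -0.454  0.09 ]
turntable 0.56 ((270.8248596191406, 161.0482177734375), (14.03566837310791, 1.353693962097168), 85.91438293457031)
turntable 0.55 ((181.60000610351562, 204.30001831054688), (94.36206817626953, 95.70370483398438), 26.56505012512207)
tray 0.58 ((314.38671875, 225.48623657226562), (47.2967643737793, 73.72777557373047), 80.98067474365234)
rack 0.61 ((310.1795654296875, 159.48822021484375), (47.291873931884766, 130.70289611816406), 86.24827575683594)
rack 0.24 ((399.50006103515625, 175.00001525878906), (21.913463592529297, 27.72724151611328), 63.43495178222656)
nut 0.48 ((162.75001525878906, 222.25003051757812), (8.485280990600586, 17.677669525146484), 45.0)
wristcam in tool [ 0.083  0.    -0.142] [[-0.    1.    0.  ]
 [-0.95 -0.   -0.32]
 [-0.32 -0.    0.95]] 297.7269821295528
```

```bash
python3 -m creep '[[0,20,-20,-40,0],[0,280,-330,-100,0],[0,280,-330,-100,0],[0,280,-330,-100,0],[0,280,-330,-100,0],[0,280,-330,-100,0],[0,280,-330,-100,0],[0,280,-330,-100,0],[0,280,-330,-100,0],[0,280,-330,-100,0],[0,280,-330,-100,0],[0,280,-330,-100,0]]'
python3 -m creep '[[0,275,-324,0,0],[0,275,-324,0,0],[0,275,-324,0,0],[0,275,-324,0,0],[0,275,-324,0,0],[0,275,-324,0,0],[0,275,-324,0,0],[0,275,-324,0,0],[0,275,-324,0,0],[0,275,-324,0,0],[0,275,-324,0,0],[0,275,-324,0,0]]'
python3 - <<'E'
from h import *
p,R=pose();k=ctrl.calibration('wrist');save('wrist','w1.png');print(p.round(3),ctrl.get_obs()['q'].round(2))
np.save('w1.npy',k,allow_pickle=True)
print('stud px',proj(k,[.493,.258,.1755]))
for l in['nut','lug1_mid','block1_mid']:
    print(l,[(round(d['conf'],2),np.round(d['rect']).astype(int).tolist()) for d in ctrl.boxes_of('wrist',l)][:6])
E
```

```text
t: 2.15
tool_pos: [0.3789, -0.1468, 0.3336]
tool_rot: [3.066, 0.682, 0.007]
contact_force: [-0.2, -0.5, -0.2]
opening: 0.0854
t: 3.15
tool_pos: [0.4929, 0.2589, 0.3303]
tool_rot: [3.068, 0.674, -0.003]
contact_force: [-0.2, -1.0, 0.3]
opening: 0.0856
[0.493 0.259 0.33 ] [ 0.35 -0.15  1.65 -0.    1.65  1.49]
stud px (np.float64(281.6649665731537), np.float64(192.93506348105933))
nut [(0.96, [264, 152, 32, 70])]
lug1_mid []
block1_mid [(0.95, [193, 118, 58, 45])]
```

View pics/w1.png

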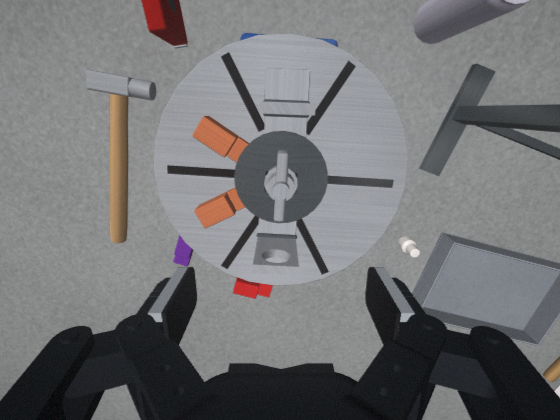

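The wrist view shows the bar upright in the picture at (281,185), about along tool x. The lugs are at (289,88) and (276,248), and two orange blocks at (215,135) and (218,208). There are no other blocks on the table.

```bash
python3 - <<'E'
from h import *
k=np.load('w1.npy',allow_pickle=True).item(); p,R=pose()
im=cv2.imread('pics/w1.png').astype(int)
def r(u,v,z): return ray(k,u,v,z)
print('disc',r(282,177,.1355),'table',r(281,159,.115))
a=r(282.5,152,.1755);b=r(279.5,219,.1755);print('bar',a,b,(a+b)/2,np.linalg.norm(a-b),'yaw',np.arctan2(*(a-b)[1::-1]),'toolyaw',np.arctan2(*R.as_matrix()[1::-1,0]))
for n,u,v,z in[('lugA top',289,104,.199),('lugA eye?',289,120,.177),('footAout l',266,68,.125),('footAout r',311,68,.125),('lugB topL',258,236,.199),('lugB topR',297,236,.199),
 ('bk1',208,122,.139),('bk1 inner',230,140,.139),('bk2',212,213,.139),('bk2in',240,200,.125)]: print(n,r(u,v,z).round(3))
E
python3 -c "
import cv2
im=cv2.imread('pics/w1.png')[50:290,150:410];cv2.imwrite('pics/w1c.png',cv2.resize(im,None,fx=2.4,fy=2.4,interpolation=cv2.INTER_CUBIC))"
```

```text
disc [0.50031357 0.26087285 0.1355    ] table [0.51563325 0.26921507 0.115     ]
bar [0.53144064 0.2748563  0.1755    ] [0.46589763 0.2480151  0.1755    ] [0.49866913 0.2614357  0.1755    ] 0.07082609873068428 yaw 0.3886865980008085 toolyaw 0.42703187214832444
lugA top [0.574 0.289 0.199]
lugA eye? [0.562 0.282 0.177]
footAout l [0.598 0.325 0.125]
footAout r [0.618 0.281 0.125]
lugB topL [0.448 0.264 0.199]
lugB topR [0.465 0.228 0.199]
bk1 [0.522 0.359 0.139]
bk1 inner [0.515 0.33  0.139]
bk2 [0.427 0.318 0.139]
bk2in [0.451 0.294 0.125]
```

View pics/w1c.png

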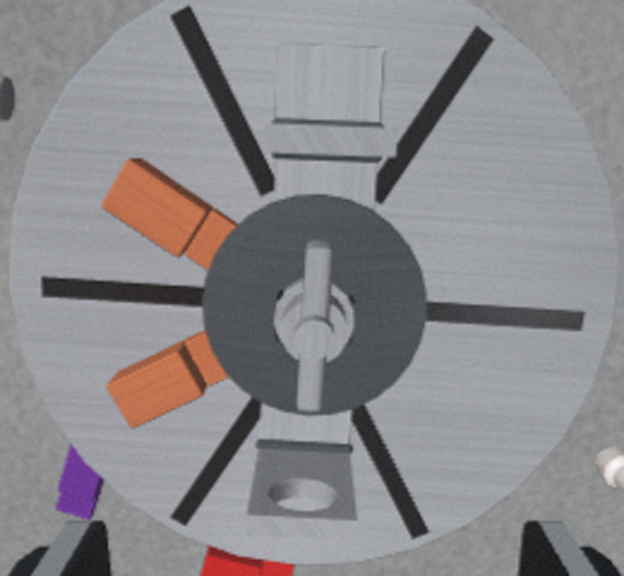

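```bash
python3 -m creep '[[0,6,0,30,-1.4],[0,6,0,30,-1.4],[0,6,0,30,-1.4],[0,6,0,30,-1.4],[0,6,0,30,-1.4],[0,6,0,30,-1.4],[0,6,0,30,-1.4],[0,6,0,30,-1.4],[0,6,0,30,-1.4],[0,6,0,30,-1.4],[0,6,0,30,-1.4],[0,6,0,30,-1.4]]'
python3 -m creep '[[0,0,0,30,-1.45],[0,0,0,30,-1.45],[0,0,0,30,-1.45],[0,0,0,30,-1.45],[0,0,0,30,-1.45],[0,0,0,30,-1.45],[0,0,0,30,-1.45],[0,0,0,30,-1.45],[0,0,0,30,-1.45],[0,0,0,30,-1.45],[0,0,0,30,-1.45],[0,0,0,30,-1.45]]'
python3 -m creep '[[0,0,0,30,-0.1],[0,0,0,30,-0.25],[0,0,0,30,-0.25],[0,0,0,30,-0.25],[0,0,0,30,-0.25]]'
python3 - <<'E'
from h import *
p,R=pose();k=ctrl.calibration('wrist');save('wrist','w2.png');print(p.round(4),ctrl.get_obs()['q'].round(3),'toolyaw',np.arctan2(*R.as_matrix()[1::-1,0]))
np.save('w2.npy',k,allow_pickle=True)
for l in['nut']:
    for d in ctrl.outline_of('wrist',l)[:2]:
        m=d['mask'].astype(np.uint8); print(d['conf'],cv2.minAreaRect(np.argwhere(m)[:,::-1].astype(np.float32)))
print(rel([.4987,.2614,.146]),'bar centre px',proj(k,[.4987,.2614,.1755]))
E
```

```text
t: 4.35
tool_pos: [0.4983, 0.2579, 0.3019]
tool_rot: [1.914, 2.49, 0.001]
contact_force: [-0.2, -0.6, -0.6]
opening: 0.0856
t: 5.35
tool_pos: [0.4983, 0.2579, 0.2719]
tool_rot: [-0.22, 3.133, 0.0]
contact_force: [-0.1, -0.5, 0.9]
opening: 0.0854
t: 5.77
tool_pos: [0.4984, 0.2584, 0.2419]
tool_rot: [-0.6, 3.083, 0.0]
contact_force: [0.3, 0.5, 0.0]
opening: 0.0856
[0.4984 0.2584 0.2419] [ 0.346 -0.105  1.75  -0.     1.496 -1.609] toolyaw -2.75721208116493
0.85 ((284.4621276855469, 217.04486083984375), (96.0005874633789, 43.931060791015625), 85.2363510131836)
[-1.   2.2 96.1] bar centre px (np.float64(284.429265890132), np.float64(225.8476706487373))
```

View pics/w2.png

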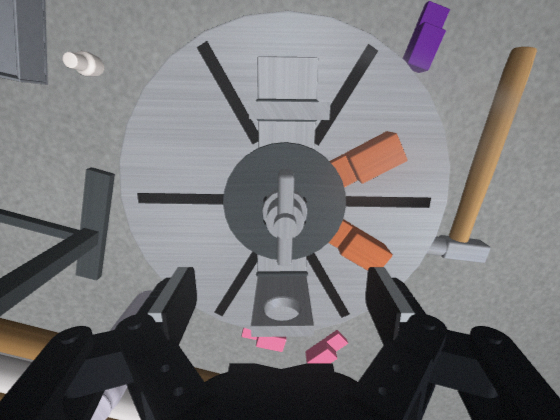

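The wrist view from the flipped side shows the bar upright in the picture, from (286,177) to (285,263). Lug B is now at the top (288,105) and lug A at the bottom (282,300).

```bash
python3 - <<'E'
from h import *
k=np.load('w2.npy',allow_pickle=True).item()
def r(u,v,z): return ray(k,u,v,z)
a=r(286.5,177,.1755);b=r(284.5,264,.1755);print('bar',(a+b)/2,np.linalg.norm(a-b),'yaw',np.arctan2(*(a-b)[1::-1]))
print('disc',r(284.5,201.5,.1355))
for n,u,v in[('lugB top edge far L',250,101),('R',329,104),('near L',250,117),('nearR',329,120)]: print(n,r(u,v,.199).round(4))
for n,u,v,z in[('B foot outL',258,57,.125),('outR',317,58,.125),('blk far',396,141,.139),('blk2',375,245,.139)]: print(n,r(u,v,z).round(4))
E
```

```text
bar [0.49603722 0.26113927 0.1755    ] 0.06977103283880955 yaw -2.7739488270820276
disc [0.49212303 0.2593131  0.1355    ]
lugB top edge far L [0.4251 0.2093 0.199 ]
R [0.4093 0.2528 0.199 ]
near L [0.4335 0.2123 0.199 ]
nearR [0.4174 0.2565 0.199 ]
B foot outL [0.3933 0.1966 0.125 ]
outR [0.3766 0.2398 0.125 ]
blk far [0.4102 0.3229 0.139 ]
blk2 [0.4986 0.3504 0.139 ]
```

```bash
python3 -m creep '[[0,0,3,40,0],[0,0,3,70,0],[0,0,3,96,0],[0,0,3,96,0],[120,0,3,96,0],[200,0,3,96,0],[255,0,3,96,0],[255,0,3,96,0],[255,0,3,96,0],[255,0,3,96,0],[255,0,3,96,0],[255,0,3,96,0]]' 60; python3 -c "
from h import *
o=ctrl.get_obs();print(o['opening'],o['contact_force'],o['wrist_torque'])"
```

```text
t: 6.87
tool_pos: [0.5001, 0.2625, 0.1508]
tool_rot: [-0.603, 3.075, -0.001]
contact_force: [-0.5, -3.5, 12.3]
opening: 0.018
0.018025275918138968 [-0.49716369 -3.54973234 12.32956407] [-0.53105923  0.22657584  0.06401943]
```

```bash
python3 -m creep '[[150,0,0,-3,0],[150,0,0,-7,0],[150,0,0,-8,0],[255,0,0,-8,0],[255,0,0,-8,0],[255,0,0,-8,0],[255,0,0,-8,0],[255,0,0,-8,0]]' 60; python3 -c "
from h import *
o=ctrl.get_obs();print(o['opening'],o['contact_force'],o['wrist_torque'],o['q'].round(3))"
```

```text
t: 7.53
tool_pos: [0.4976, 0.2614, 0.1541]
tool_rot: [-0.604, 3.082, -0.004]
contact_force: [0.1, -4.7, 5.2]
opening: 0.0176
0.017593086010116325 [ 0.12577385 -4.67275754  5.23667423] [-0.93114298  0.0195096  -0.03038928] [ 0.353 -0.036  1.834 -0.003  1.343 -1.605]
```

```bash
python3 -m creep '[[255,0,0,0,0.1],[255,0,0,0,0.2],[255,0,0,0,0.3],[255,0,0,0,0.4],[255,0,0,-1,0.5],[255,0,0,-1,0.6],[255,0,0,-1,0.6]]' 60; python3 - <<'E'
from h import *
o=ctrl.get_obs();print(o['opening'],o['contact_force'],o['wrist_torque'],o['q'].round(3))
k=ctrl.calibration('wrist');save('wrist','w3.png')
E
```

```text
t: 8.12
tool_pos: [0.5032, 0.2596, 0.1543]
tool_rot: [0.337, 3.107, -0.005]
contact_force: [22.0, -8.8, -9.8]
opening: 0.0172
0.017242884117749345 [22.04696125 -8.80554072 -9.78800152] [-1.39254169 -3.78314362  0.26846917] [ 0.35  -0.035  1.832 -0.011  1.331 -1.002]
```

View pics/w3.png

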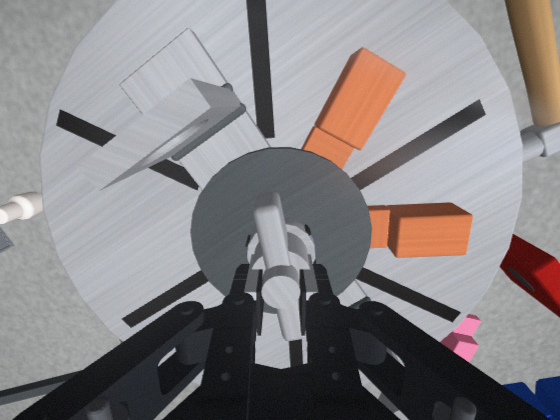

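```bash
python3 - <<'E'
from h import *
k=ctrl.calibration('wrist')
def r(u,v,z): return ray(k,u,v,z)
print('disc',r(281,228,.1355))
for z in (.175,.185,.195): print(z,r(282,290,z))
a=r(266,195,.1755);b=r(292,337,.1755);print('bar',(a+b)/2,np.linalg.norm(a-b),'yaw',np.arctan2(*(a-b)[1::-1]))
p,R=pose();print(p,'toolyaw',np.arctan2(*R.as_matrix()[1::-1,0]), 'TCP px',proj(k,p),proj(k,p-R.as_matrix()[:,2]*.0187))
print([proj(k,[.497,.261,z]) for z in(.1355,.1755,.2)])
im=cv2.imread('pics/w3.png')[170:370,180:400];cv2.imwrite('pics/w3c.png',cv2.resize(im,None,fx=3,fy=3,interpolation=cv2.INTER_CUBIC))
E
```

```text
disc [0.48754681 0.26309191 0.1355    ]
0.175 [0.50233821 0.26039738 0.175     ]
0.185 [0.49557983 0.26183245 0.185     ]
0.195 [0.48882145 0.26326753 0.195     ]
bar [0.49252911 0.26165371 0.1755    ] 0.07536281890168246 yaw 3.0852635502779284
[0.50322308 0.25954939 0.15435788] toolyaw 2.9278019752952265 TCP px (np.float64(280.7204266176999), np.float64(269.1392828153938)) (np.float64(280.7126396658198), np.float64(288.91461500332684))
[(np.float64(280.9347101388551), np.float64(243.0601673700536)), (np.float64(280.84868658914854), np.float64(280.85461927407744)), (np.float64(280.7682909669356), np.float64(316.17644088438254))]
```

View pics/w3c.png

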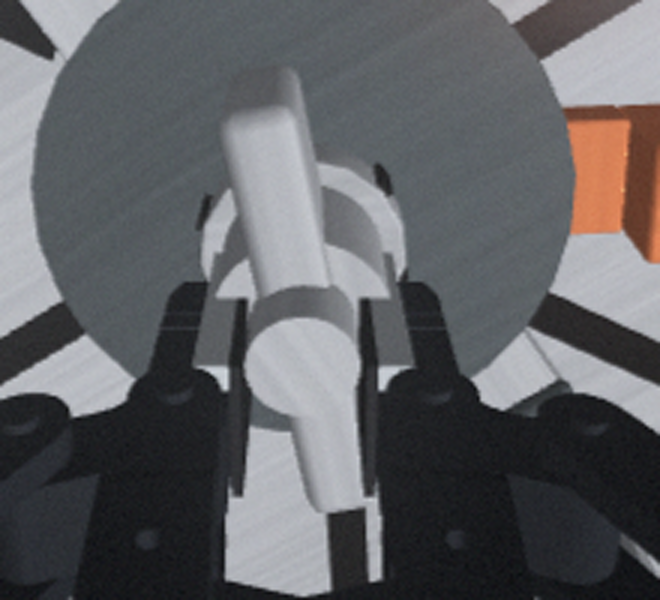

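The close crop shows a round stud about 17 mm across standing up through the bar, and the pads closed on it, so the bar sits skewed by about 9°. I'll regrip on one arm of the bar, 23 mm off the stud axis, and turn in an arc around the stud.

```bash
python3 -m creep '[[120,0,0,0,0],[120,0,0,0,0],[120,0,0,0,0],[120,24,-4,0,-0.157],[120,24,-4,0,-0.157],[120,24,-4,0,-0.157],[120,24,-4,0,-0.157],[255,24,-4,0,-0.157],[255,24,-4,0,-0.157],[255,24,-4,0,-0.157],[255,24,-4,0,-0.157],[255,24,-4,0,-0.157]]' 60; python3 - <<'E'
from h import *
o=ctrl.get_obs();print(o['opening'],o['contact_force'],o['wrist_torque'],o['q'].round(3))
E
```

```text
t: 9.17
tool_pos: [0.4728, 0.2627, 0.1546]
tool_rot: [-0.089, -3.14, 0.003]
contact_force: [-2.7, -5.0, 3.6]
opening: 0.0106
0.010590585999182734 [-2.68797887 -5.00922016  3.56869858] [-0.78961776  0.34855332 -0.22368085] [ 0.37  -0.087  1.882 -0.002  1.348 -1.143]
```

Opening is 10.6 mm, so the pads are flat on the bar. Next I turn it 1.2 rad and check.

```bash
python3 -m creep '[[255,-0.1,2.3,0,0.1],[255,-0.5,4.6,0,0.2],[255,-1,6.8,0,0.3],[255,-1.8,9,-0.5,0.4],[255,-2.8,11,-0.5,0.5],[255,-4,13,-0.5,0.6],[255,-5.4,14.8,-1,0.7],[255,-7,16.5,-1,0.8],[255,-8.7,18,-1,0.9],[255,-10.6,19.4,-1,1.0],[255,-12.6,20.5,-1.5,1.1],[255,-14.7,21.4,-1.5,1.2]]' 60
python3 - <<'E'
from h import *
o=ctrl.get_obs();print(o['opening'],o['contact_force'],o['wrist_torque'],o['q'].round(3))
E
```

```text
t: 10.17
tool_pos: [0.4893, 0.2838, 0.156]
tool_rot: [1.851, 2.537, 0.0]
contact_force: [0.6, -2.0, 1.7]
opening: 0.0109
0.01086806977133376 [ 0.60436689 -2.04279934  1.74949092] [-0.4533424  -0.13240847  0.15200471] [ 3.950e-01 -3.000e-02  1.825e+00 -1.000e-03  1.346e+00  8.500e-02]
```

Low forces and the grip holds, so I carry on.

```bash
python3 -m creep '[[255,-0.1,2.3,0,0.1],[255,-0.5,4.6,0,0.2],[255,-1,6.8,0,0.3],[255,-1.8,9,-0.5,0.4],[255,-2.8,11,-0.5,0.5],[255,-4,13,-0.5,0.6],[255,-5.4,14.8,-1,0.7],[255,-7,16.5,-1,0.8],[255,-8.7,18,-1,0.9],[255,-10.6,19.4,-1,1.0],[255,-12.6,20.5,-1.5,1.1],[255,-14.7,21.4,-1.5,1.2]]' 60
python3 -m creep '[[255,-0.1,2.3,0,0.1],[255,-0.5,4.6,0,0.2],[255,-1,6.8,0,0.3],[255,-1.8,9,-0.5,0.4],[255,-2.8,11,-0.5,0.5],[255,-4,13,-0.5,0.6],[255,-5.4,14.8,-1,0.7],[255,-7,16.5,-1,0.8],[255,-8.7,18,-1,0.9],[255,-10.6,19.4,-1,1.0],[255,-12.6,20.5,-1.5,1.1],[255,-14.7,21.4,-1.5,1.2]]' 60
python3 -m creep '[[255,-0.1,2.3,0,0.1],[255,-0.5,4.6,0,0.2],[255,-1,6.8,0,0.3],[255,-1.8,9,-0.5,0.4],[255,-1.8,9,-0.5,0.4]]' 60
python3 - <<'E'
from h import *
o=ctrl.get_obs();print(o['opening'],o['contact_force'],o['wrist_torque'],o['q'].round(3))
p,R=pose();print('stud',p-R.as_matrix()[:,0]*.023)
E
```

```text
t: 11.17
tool_pos: [0.5149, 0.2761, 0.1575]
tool_rot: [2.959, 1.049, 0.004]
contact_force: [2.6, -3.7, -0.0]
opening: 0.0106
t: 12.17
tool_pos: [0.5171, 0.2493, 0.1592]
tool_rot: [3.034, -0.806, 0.006]
contact_force: [2.7, -5.2, 0.6]
opening: 0.011
t: 12.58
tool_pos: [0.5108, 0.2422, 0.1597]
tool_rot: [2.815, -1.391, 0.006]
contact_force: [2.6, -5.5, 1.9]
opening: 0.0108
0.010754452795046426 [ 2.5610971  -5.5089071   1.90143461] [-1.08060558 -0.39541897 -0.01603209] [ 0.313 -0.035  1.823 -0.004  1.352  2.803]
stud [0.49680516 0.26045063 0.15958106]
```

```bash
python3 -m creep '[[100,0,0,0,0],[100,0,0,0,0],[100,0,0,0,0],[100,0,0,-35,0],[100,0,0,-60,0],[100,0,0,-60,-0.87],[100,0,0,-60,-0.87],[100,0,0,-60,-0.87],[100,0,0,-60,-0.87],[100,0,0,-60,-0.87],[100,0,0,-60,-0.87],[100,0,0,-60,-0.87]]' 60
python3 -m creep '[[100,0,0,0,-1.49],[100,0,0,0,-1.49],[100,0,0,0,-1.49],[100,0,0,0,-1.49],[100,0,0,0,-1.49],[100,0,0,0,-1.49],[100,0,0,0,-1.49],[100,0,0,0,-1.49],[100,0,0,0,-1.49],[100,0,0,0,-1.49],[100,0,0,0,-1.49],[100,0,0,0,-1.49]]'
python3 -m creep '[[100,0,0,0,-0.78],[100,0,0,0,-0.78],[100,0,0,0,-0.78],[100,0,0,0,-0.78],[100,0,0,0,-0.78],[100,0,0,0,-0.78],[100,0,0,0,-0.78],[100,0,0,0,-0.78]]'
python3 - <<'E'
from h import *
o=ctrl.get_obs();p,R=pose();print(o['q'].round(3),'toolyaw',np.arctan2(*R.as_matrix()[1::-1,0]))
save('wrist','w4.png'); print(rel([.5108,.2422,.1597]))
E
```

```text
t: 13.58
tool_pos: [0.5096, 0.2444, 0.2192]
tool_rot: [-3.14, 0.059, 0.0]
contact_force: [0.1, 0.7, -0.0]
opening: 0.0519
t: 14.58
tool_pos: [0.5096, 0.2444, 0.2192]
tool_rot: [-2.349, -2.086, -0.001]
contact_force: [-0.2, -0.1, -0.2]
opening: 0.0516
t: 15.25
tool_pos: [0.5096, 0.2444, 0.2192]
tool_rot: [-1.387, -2.818, -0.001]
contact_force: [0.0, -0.3, -0.1]
opening: 0.0521
[ 3.150e-01 -8.200e-02  1.766e+00  1.000e-03  1.457e+00 -3.410e-01] toolyaw 2.2266190280466835
[-2.4 -0.3 59.5]
```

View pics/w4.png

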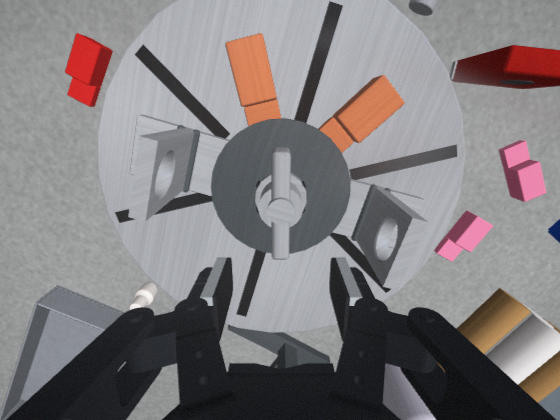

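The bar stands upright in the picture between the fingers at (281,200), so the tool is aligned. I lower, grip and turn about 2 rad more.

```bash
python3 -m creep '[[100,-2,0,30,0],[100,-2,0,59,0],[100,-2,0,59,0],[100,-2,0,59,0],[255,-2,0,59,0],[255,-2,0,59,0],[255,-2,0,59,0],[255,-2,0,59,0],[255,-2,0,59,0],[255,-2,0,59,0]]' 60
python3 -m creep '[[255,0.1,-2.3,0,0.1],[255,0.5,-4.6,0,0.2],[255,1,-6.8,0,0.3],[255,1.8,-9,-0.5,0.4],[255,2.8,-11,-0.5,0.5],[255,4,-13,-0.5,0.6],[255,5.4,-14.8,-1,0.7],[255,7,-16.5,-1,0.8],[255,8.7,-18,-1,0.9],[255,10.6,-19.4,-1,1.0],[255,12.6,-20.5,-1.5,1.1],[255,14.7,-21.4,-1.5,1.2]]' 60
python3 -m creep '[[255,0.1,-2.3,0,0.1],[255,0.5,-4.6,0,0.2],[255,1,-6.8,0,0.3],[255,1.8,-9,-0.5,0.4],[255,2.8,-11,-0.5,0.5],[255,4,-13,-0.5,0.6],[255,5.4,-14.8,-1,0.7],[255,7,-16.5,-1,0.8],[255,7,-16.5,-1,0.8],[255,7,-16.5,-1,0.8],[255,7,-16.5,-1,0.8]]' 60
python3 -m creep '[[100,0,0,0,0],[100,0,0,0,0],[100,0,0,0,0],[50,0,0,-30,0],[0,0,0,-70,0],[0,0,0,-100,0],[0,0,0,-130,0],[0,0,0,-130,0],[0,0,0,-130,0]]'
python3 - <<'E'
from h import *
o=ctrl.get_obs();p,R=pose();print(p,o['q'].round(3),'toolyaw',np.arctan2(*R.as_matrix()[1::-1,0]))
E
```

```text
t: 16.13
tool_pos: [0.5115, 0.2422, 0.1627]
tool_rot: [1.387, 2.817, 0.0]
contact_force: [-2.8, -3.0, 4.5]
opening: 0.0108
t: 17.13
tool_pos: [0.4845, 0.2404, 0.1643]
tool_rot: [2.74, 1.535, -0.003]
contact_force: [-6.9, -4.3, 8.4]
opening: 0.011
t: 18.05
tool_pos: [0.4735, 0.2555, 0.1654]
tool_rot: [3.121, 0.354, -0.004]
contact_force: [-9.5, -2.8, 10.0]
opening: 0.0104
t: 18.8
tool_pos: [0.4757, 0.256, 0.2958]
tool_rot: [-3.12, -0.354, -0.009]
contact_force: [0.5, 0.6, -0.1]
opening: 0.0855
[0.47573428 0.25596269 0.2958103 ] [ 0.356 -0.185  1.733  0.     1.588  1.701] toolyaw 0.22569029198388835
```

```bash
python3 -m creep '[[0,100,-10,0,-0.18],[0,100,-10,0,-0.18],[0,100,-10,0,-0.18],[0,100,-10,0,-0.18],[0,100,-10,0,-0.18]]'
python3 - <<'E'
from h import *
o=ctrl.get_obs();p,R=pose();print(p,o['q'].round(3),'toolyaw',np.arctan2(*R.as_matrix()[1::-1,0]))
k=ctrl.calibration('wrist');save('wrist','w5.png');np.save('w5.npy',k,allow_pickle=True)
print(proj(k,[.571,.289,.199]))
for d in ctrl.outline_of('wrist','lug1_mid'): print(d['conf'],d['rect'])
E
```

```text
t: 19.22
tool_pos: [0.5694, 0.2874, 0.2898]
tool_rot: [3.077, 0.632, -0.007]
contact_force: [-0.5, 0.8, -0.1]
opening: 0.0847
[0.56939327 0.28738874 0.28981623] [0.351 0.058 1.511 0.    1.578 1.516] toolyaw 0.4054191383808756
(np.float64(279.7094952723423), np.float64(210.7191811580268))
0.75 [252.3, 151.0, 54.7, 65.0]
```

View pics/w5.png

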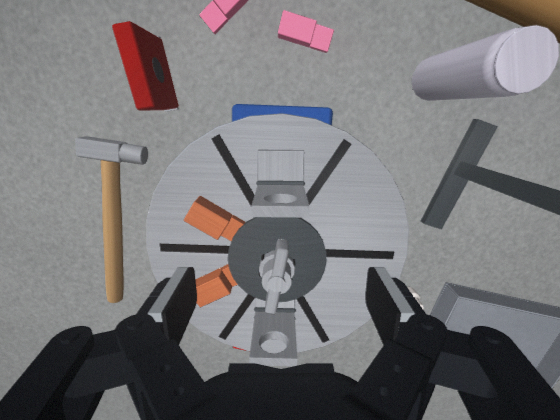

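Lug A's top edge runs from (252,205) to (307,205) and matches the predicted (280,205–211), so its yaw is good. I go down and grip across its width.

```bash
python3 -m creep '[[0,2,-1,40,0],[0,2,-1,80,0],[0,2,-1,115,0],[0,2,-1,144,0],[0,2,-1,144,0],[0,2,-1,144,0],[255,2,-1,144,0],[255,2,-1,144,0],[255,2,-1,144,0],[255,2,-1,144,0],[255,2,-1,144,0],[255,2,-1,144,0]]' 80
python3 - <<'E'
from h import *
o=ctrl.get_obs();print(o['opening'],o['contact_force'].round(1),o['wrist_torque'].round(2),o['tool_pos'])
E
```

```text
t: 20.32
tool_pos: [0.573, 0.2898, 0.1524]
tool_rot: [-3.077, -0.633, -0.008]
contact_force: [-0.2, -2.0, 6.2]
opening: 0.0468
0.04675334304331637 [-0.2 -2.   6.2] [-0.08  0.12  0.02] [0.5730086  0.28981623 0.15244828]
```

```bash
python3 -m creep '[[255,0,0,-6,0],[255,0,0,-8,0],[255,8,0,-8,0],[255,16,0,-8,0],[255,24,0,-8,0],[255,32,0,-8,0],[255,38,0,-8,0],[255,38,0,-8,0]]' 80
python3 -c "
from h import *
o=ctrl.get_obs();print(o['opening'],o['contact_force'].round(1),o['wrist_torque'].round(2),o['tool_pos'])"
python3 -m creep '[[255,0,0,-30,0],[255,0,0,-70,0],[255,0,0,-105,0],[255,0,0,-140,0],[255,0,0,-140,0],[255,0,0,-140,0]]' 80
python3 - <<'E'
from h import *
o=ctrl.get_obs();print(o['opening'],o['contact_force'].round(1),o['wrist_torque'].round(2),o['q'].round(2))
save('wrist','w6.png');save('top','t6.png');save('scene','s6.png')
a=cv2.imread('pics/w6.png');b=cv2.imread('pics/t6.png')[110:290,110:420];b=cv2.resize(b,None,fx=1.8,fy=1.8,interpolation=cv2.INTER_CUBIC);print(b.shape)
c=cv2.imread('pics/s6.png')[120:420,150:450]
m=np.zeros((600,800,3),np.uint8);m[:276,:368]=cv2.resize(a,(368,276));m[276:600,:558]=b;m[:276,368:644]=cv2.resize(c,(276,276));cv2.imwrite('pics/m6.png',m)
E
```

```text
t: 20.98
tool_pos: [0.6072, 0.3048, 0.1563]
tool_rot: [-3.077, -0.633, -0.0]
contact_force: [0.6, 0.1, -3.3]
opening: 0.0469
0.04686903161382569 [ 0.6  0.1 -3.3] [-0.02 -0.02 -0.03] [0.60721103 0.30477153 0.15632708]
t: 21.48
tool_pos: [0.6074, 0.3049, 0.3008]
tool_rot: [-3.076, -0.633, -0.01]
contact_force: [-0.6, -0.7, -4.6]
opening: 0.0469
0.046929575111704924 [-0.6 -0.7 -4.6] [-0.   -0.    0.02] [ 0.36  0.14  1.4  -0.    1.59  1.52]
(324, 558, 3)
```

View pics/m6.png

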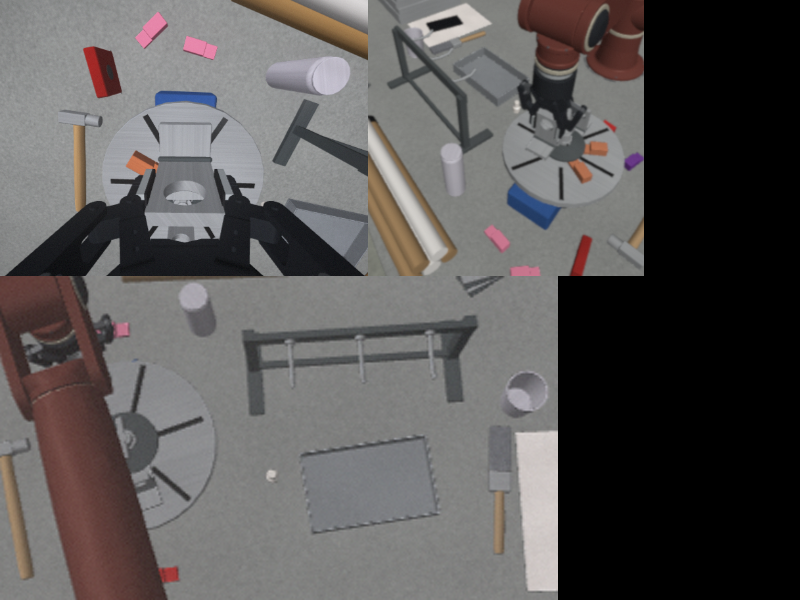

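The lug is held in the gripper. In the top crop the rack is unobstructed, with prongs at crop (291,365), (361,360) and (431,355). I locate the prongs numerically in the top picture.

```bash
python3 - <<'E'
from h import *
k=ctrl.calibration('top')
g=cv2.cvtColor(cv2.imread('pics/t6.png'),cv2.COLOR_BGR2GRAY).astype(float)
g2=cv2.GaussianBlur(g,(0,0),.6)
for u0 in (271,311,350):
    for v in range(140,178,3):
        s=g2[v,u0-7:u0+9]; b=np.median(s); w=np.clip(s-b-12,0,None); print(u0,v,int(b),int(s.max()), (round((w*np.arange(u0-7,u0+9)).sum()/w.sum(),2) if w.sum()>0 else None))
# rail front/back edges
for u in (262,290,330,362): print(u,g[130:160,u].astype(int).tolist())
E
```

```text
271 140 114 122 None
271 143 80 82 None
271 146 78 134 269.91
271 149 128 136 None
271 152 129 142 270.0
271 155 124 135 None
271 158 83 132 271.06
271 161 121 137 271.0
271 164 130 139 None
271 167 130 139 None
271 170 130 133 None
271 173 129 132 None
271 176 129 133 None
311 140 81 83 None
311 143 66 133 309.14
311 146 125 131 None
311 149 129 138 None
311 152 126 140 309.0
311 155 84 131 309.99
311 158 118 132 310.0
311 161 127 141 310.0
311 164 128 139 None
311 167 128 131 None
311 170 126 129 None
311 173 127 128 None
311 176 128 128 None
350 140 58 117 348.28
350 143 114 129 348.0
350 146 126 136 None
350 149 126 138 348.0
350 152 86 139 348.8
350 155 88 134 349.32
350 158 130 139 None
350 161 128 139 None
350 164 129 136 None
350 167 127 129 None
350 170 129 131 None
350 173 128 131 None
350 176 129 132 None
262 [128, 129, 129, 127, 126, 129, 129, 127, 129, 128, 126, 103, 84, 82, 78, 62, 57, 73, 123, 130, 127, 128, 129, 129, 131, 131, 125, 86, 83, 81]
290 [129, 127, 129, 123, 129, 128, 128, 126, 126, 107, 84, 81, 80, 69, 58, 61, 105, 127, 130, 126, 123, 126, 127, 130, 126, 96, 82, 80, 78, 92]
330 [128, 126, 126, 129, 128, 127, 123, 83, 80, 79, 76, 49, 57, 85, 134, 129, 128, 131, 132, 133, 132, 128, 112, 79, 80, 75, 76, 131, 128, 126]
362 [129, 128, 127, 124, 105, 80, 80, 76, 73, 51, 53, 62, 74, 71, 68, 71, 67, 67, 67, 57, 55, 53, 53, 50, 52, 54, 75, 83, 79, 82]
```

```bash
python3 - <<'E'
from h import *
k=ctrl.calibration('top')
P=np.array([ray(k,u,v,.223) for u,v in[(262,144.7),(290,142.8),(330,140.7),(362,138.6)]]);print(P.round(4))
m=np.polyfit(P[:,1],P[:,0],1);yaw=np.arctan(-m[0]);print('rack yaw',yaw)
ex=np.array([np.cos(yaw),np.sin(yaw)]);ey=np.array([-ex[1],ex[0]])
front=(P[:,:2]@ex).mean();print('rail front along ex',front)
for z in(.208,):
  for us in[((269.9,146),(270.0,152),(271.0,161)),((309.1,143),(309.1,152),(310,161)),((348.1,141.5),(348,149),(349.0,155))]:
    Q=np.array([ray(k,u,v,z) for u,v in us])[:,:2]; print(z,'ey coords',(Q@ey).round(4))
for u,v in((271.5,168.5),(310.7,166),(349.7,163.8)): 
    t=ray(k,u,v,.22)[:2]; print('tip',t.round(4),'ex',t@ex,'ey',t@ey,'vs rail',t@ex-front)
Q=front-.051
for yy in(-.0,): print('seat ex',Q)
np.save('rack.npy',[yaw,front])
E
```

```text
[[ 0.6623  0.0032  0.223 ]
 [ 0.6699 -0.0819  0.223 ]
 [ 0.6789 -0.2037  0.223 ]
 [ 0.6873 -0.3013  0.223 ]]
rack yaw 0.08081995994967014
rail front along ex 0.6606218585021776
0.208 ey coords [-0.0741 -0.0733 -0.0746]
0.208 ey coords [-0.1951 -0.193  -0.1936]
0.208 ey coords [-0.3152 -0.3128 -0.3142]
tip [ 0.5891 -0.0272] ex 0.5849768245148602 ey -0.07466722502699767 vs rail -0.07564503398731737
tip [ 0.5991 -0.1456] ex 0.5853968036301102 ey -0.19354072304820688 vs rail -0.07522505487206743
tip [ 0.6082 -0.2637] ex 0.5849217894895211 ey -0.3119332602345241 vs rail -0.07570006901265647
seat ex 0.6096218585021775
```

```bash
python3 -m creep '[[255,-226,271,0,-1.4],[255,-226,271,0,-1.4],[255,-226,271,0,-1.4],[255,-226,271,0,-1.4],[255,-226,271,0,-1.4],[255,-226,271,0,-1.4],[255,-226,271,0,-1.4],[255,-226,271,0,-1.4],[255,-226,271,0,-1.4],[255,-226,271,0,-1.4],[255,-226,271,0,-1.4],[255,-226,271,0,-1.4]]'
python3 -m creep '[[255,0,0,0,-1.417],[255,0,0,0,-1.417],[255,0,0,0,-1.417],[255,0,0,0,-1.417],[255,0,0,0,-1.417],[255,0,0,0,-1.417],[255,0,0,0,-1.417],[255,0,0,0,-1.417],[255,0,0,0,-1.417],[255,0,0,0,-1.417],[255,0,0,0,-1.417],[255,0,0,0,-1.417]]'
python3 -m creep '[[255,0,0,0,0],[255,0,0,0,0]]'
python3 - <<'E'
from h import *
o=ctrl.get_obs();p,R=pose();print(p,o['q'].round(3),'toolyaw',np.arctan2(*R.as_matrix()[1::-1,0]),o['contact_force'])
k=ctrl.calibration('wrist');save('wrist','w7.png');np.save('w7.npy',k,allow_pickle=True)
yaw,front=np.load('rack.npy');ex=np.array([np.cos(yaw),np.sin(yaw)]);ey=np.array([-ex[1],ex[0]])
for z in(.19,.197,.205):
  f=lambda x,dz:np.round(proj(k,np.r_[ex*(.612+x)-.0742*ey,z+dz]),1)
  print(z,'tip',f(-.029,.023),'bend',f(-.015,.011),'root',f(.049,.011),'railtop',np.round(proj(k,np.r_[ex*.6615-.0742*ey,.223]),1))
E
```

```text
t: 22.63
tool_pos: [0.504, -0.0345, 0.2938]
tool_rot: [-1.939, -2.466, 0.003]
contact_force: [0.1, 0.0, -2.5]
opening: 0.0468
t: 23.63
tool_pos: [0.5042, -0.0336, 0.2937]
tool_rot: [0.135, -3.134, -0.002]
contact_force: [-0.2, -0.3, -2.9]
opening: 0.0471
t: 23.8
tool_pos: [0.5046, -0.0337, 0.2946]
tool_rot: [0.125, -3.135, -0.002]
contact_force: [0.9, -0.2, -3.8]
opening: 0.0469
[ 0.50456162 -0.03366298  0.29455049] [-0.214 -0.264  1.802  0.     1.608 -1.864] toolyaw -3.0617917762461744 [ 0.90788078 -0.16455498 -3.75456161]
0.19 tip [280.9 305.4] bend [280.9 310.1] root [281.  363.6] railtop [281.  382.9]
0.197 tip [280.9 310.4] bend [280.9 314.9] root [281.  369.3] railtop [281.  382.9]
0.205 tip [281.  316.5] bend [281.  320.8] root [281.  376.2] railtop [281.  382.9]
```

View pics/w7.png

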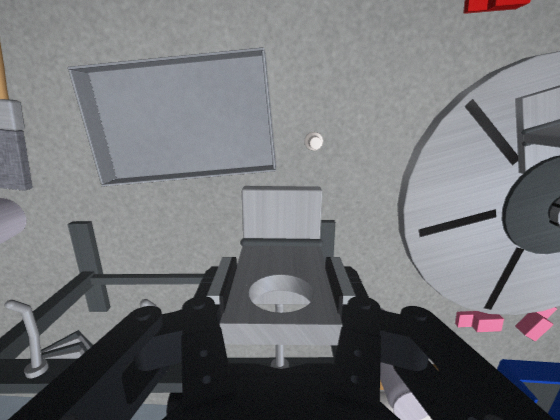

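The lug and prong are in line: the prong shows at (280,345) below the lug's centre at u≈281. The far prong is in view with its tip near (13,306), its bend near (30,315) and its root near (36,370), so I can check its height.

```bash
python3 - <<'E'
from h import *
k=np.load('w7.npy',allow_pickle=True).item()
yaw,front=np.load('rack.npy');ex=np.array([np.cos(yaw),np.sin(yaw)]);ey=np.array([-ex[1],ex[0]])
for z in(.185,.19,.197,.205):
  f=lambda x,dz,y:np.round(proj(k,np.r_[ex*(.612+x)+y*ey,z+dz])).tolist()
  print(z,'p2 tip',f(-.029,.023,-.3142),'bend',f(-.015,.011,-.3142),'root',f(.049,.011,-.3142),'p1 tip',f(-.029,.023,-.1938))
im=cv2.imread('pics/w7.png');im=np.vstack([np.hstack([cv2.resize(im[280:400,0:170],None,fx=2.3,fy=2.3,interpolation=cv2.INTER_CUBIC),cv2.resize(im[280:400,200:370],None,fx=2.3,fy=2.3,interpolation=cv2.INTER_CUBIC)])]);cv2.imwrite('pics/w7c.png',im);print(im.shape)
E
```

```text
0.185 p2 tip [15.0, 302.0] bend [30.0, 307.0] root [46.0, 360.0] p1 tip [148.0, 302.0]
0.19 p2 tip [10.0, 306.0] bend [26.0, 311.0] root [43.0, 364.0] p1 tip [146.0, 306.0]
0.197 p2 tip [3.0, 311.0] bend [19.0, 315.0] root [37.0, 370.0] p1 tip [143.0, 311.0]
0.205 p2 tip [-5.0, 317.0] bend [12.0, 321.0] root [31.0, 377.0] p1 tip [138.0, 317.0]
(276, 782, 3)
```

View pics/w7c.png

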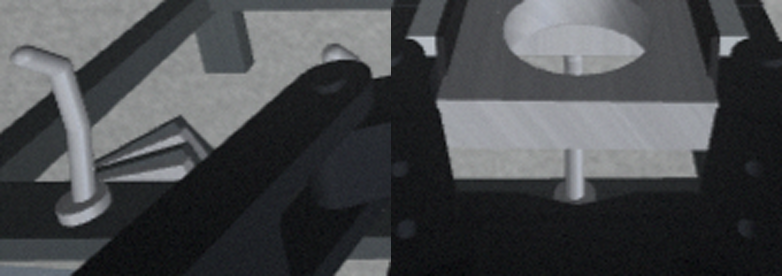

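The crops put prong 2's tip at picture (9,304), its bend at (30,309) and its root at (36,369), which gives a seat height of about 0.188. The lug's top edges are at v≈323 and v≈345, and I use those to work out how the lug sits in the grip.

```bash
python3 - <<'E'
from h import *
from scipy.optimize import least_squares
k=np.load('w7.npy',allow_pickle=True).item();p,R=pose();M=R.as_matrix()
def pt(x,y,h): return proj(k,p+M[:,0]*x+M[:,1]*y-M[:,2]*h)
# x0 offset of plate centre along tool x; h eye above TCP
vn=280+101/2.3; vb=280+148/2.3; vt=280+5/2.3; ve=280+73/2.3
print(vn,vb)
def f(s): return [pt(s[0]+.005,0,s[1]+.022)[1]-vn, pt(s[0]-.005,0,s[1]+.022)[1]-vb, pt(s[0]+.005,0,s[1]+.015)[1]-ve]
r=least_squares(f,[0,.025],x_scale=.01);print(r.x,r.fun)
w=[pt(r.x[0]+.005,y,r.x[1]+.022) for y in(-.024,.024)];print(w,'obs u',200+(440-391)/2.3,200+(718-391)/2.3)
E
```

```text
323.9130434782609 344.3478260869565
[-0.00151055  0.02482455] [-0.29656145  0.10942835  0.2010509 ]
[(np.float64(218.74547070034657), np.float64(323.6640453037658)), (np.float64(343.093102289559), np.float64(323.5689273907209))] obs u 221.30434782608697 342.17391304347825
```

```bash
python3 -m creep '[[255,0,0,40,0],[255,0,0,80,0],[255,0,0,108,0],[255,-15,0,108,0],[255,-30,0,108,0],[255,-45,0,108,0],[255,-60,0,108,0],[255,-60,0,108,0],[255,-60,0,108,0]]'
python3 - <<'E'
from h import *
o=ctrl.get_obs();p,R=pose();print(p,o['contact_force'].round(1))
yaw,front=np.load('rack.npy');ex=np.array([np.cos(yaw),np.sin(yaw)]);ey=np.array([-ex[1],ex[0]])
print('eye rel seat', (p[:2]@ex+.0015-.612)*1e3,(p[:2]@ey+.0742)*1e3,(p[2]+.0248-.188)*1e3)
k=ctrl.calibration('wrist');np.save('w8.npy',k,allow_pickle=True);a=save('wrist','w8.png');save('scene','s8.png')
b=cv2.imread('pics/s8.png')[110:310,160:340]
m=np.hstack([cv2.resize(cv2.imread('pics/w8.png')[200:420,180:380],(400,440)),cv2.resize(b,(396,440),interpolation=cv2.INTER_CUBIC)]);cv2.imwrite('pics/m8.png',m)
E
```

```text
t: 24.6
tool_pos: [0.565, -0.0289, 0.188]
tool_rot: [0.127, -3.137, -0.0]
contact_force: [-1.1, -0.1, -2.8]
opening: 0.047
[ 0.56502095 -0.02886794  0.18801169] [-1.1 -0.1 -2.8]
eye rel seat -49.65392982159844 -0.18898004319517492 24.81169468061814
```

View pics/m8.png

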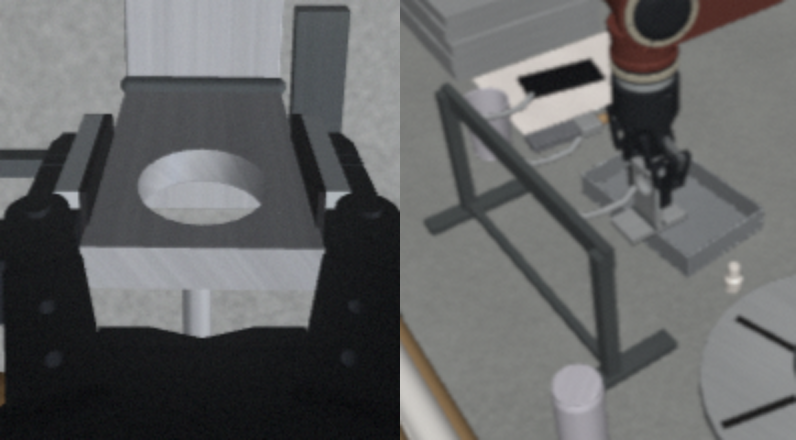

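Prong and eye are in line in the close-up (prong at u≈197, eye at u≈201 in the 2× crop), and the scene view shows the prong tip pointing at the eye. I thread it on.

```bash
python3 -m creep '[[255,-10,0,1,0],[255,-20,0,2,0],[255,-20,0,2,0],[255,-20,0,2,0]]'
python3 -m creep '[[255,-5,0,3,0],[255,-10,0,7,0],[255,-15,0,11,0],[255,-15,0,11,0],[255,-15,0,11,0]]'
python3 -m creep '[[255,-7,0,3,0],[255,-15,0,6,0],[255,-15,0,6,0],[255,-15,0,6,0]]'
python3 - <<'E'
from h import *
o=ctrl.get_obs();p,R=pose();print(p,o['contact_force'].round(1))
yaw,front=np.load('rack.npy');ex=np.array([np.cos(yaw),np.sin(yaw)]);ey=np.array([-ex[1],ex[0]])
print('eye rel seat', (p[:2]@ex+.0015-.612)*1e3,(p[:2]@ey+.0742)*1e3,(p[2]+.0248-.188)*1e3)
E
```

```text
t: 25.03
tool_pos: [0.5855, -0.0273, 0.1867]
tool_rot: [0.128, -3.139, -0.0]
contact_force: [-0.0, 0.4, -2.7]
opening: 0.0469
t: 25.45
tool_pos: [0.5999, -0.026, 0.1749]
tool_rot: [0.128, -3.137, -0.0]
contact_force: [-0.9, -0.0, -3.3]
opening: 0.0468
t: 25.78
tool_pos: [0.6153, -0.0249, 0.1695]
tool_rot: [0.128, -3.138, -0.0]
contact_force: [-0.4, 0.2, -3.5]
opening: 0.0468
[ 0.61528651 -0.02485724  0.16946877] [-0.4  0.2 -3.5]
eye rel seat 0.7713400849981289 -0.24941955410225092 6.268770784435718
```

```bash
python3 -m creep '[[255,0,0,2,0],[255,0,0,4,0],[255,0,0,6,0],[255,0,0,6,0]]'; python3 -m creep '[[255,0,0,2,0],[255,0,0,3,0],[255,0,0,3,0]]';python3 -m creep '[[255,0,0,2,0],[255,0,0,3,0],[255,0,0,3,0]]'
```

```text
t: 26.12
tool_pos: [0.6149, -0.0249, 0.1635]
tool_rot: [0.127, -3.139, -0.0]
contact_force: [-0.8, 0.1, -1.8]
opening: 0.0472
t: 26.37
tool_pos: [0.6153, -0.0249, 0.1615]
tool_rot: [-0.128, 3.138, -0.0]
contact_force: [-0.8, 0.6, 1.1]
opening: 0.047
t: 26.62
tool_pos: [0.6157, -0.0249, 0.1591]
tool_rot: [-0.128, 3.137, -0.0]
contact_force: [-2.0, 1.5, 5.6]
opening: 0.0468
```

```bash
python3 -m creep '[[255,0,0,1,0],[255,0,0,2,0],[255,0,0,2,0],[255,0,0,2,0],[255,0,0,2,0]]'; python3 -m creep '[[255,0,0,-2,0],[255,0,0,-4,0],[255,0,0,-5,0],[255,0,0,-5,0]]'; python3 -m creep '[[120,0,0,0,0],[60,0,0,0,0],[20,0,0,0,0],[0,0,0,0,0],[0,0,0,0,0],[0,0,0,0,0]]'
```

```text
t: 27.03
tool_pos: [0.616, -0.0249, 0.158]
tool_rot: [-0.128, 3.136, -0.001]
contact_force: [-2.8, 0.2, 7.6]
opening: 0.0467
t: 27.37
tool_pos: [0.6153, -0.0249, 0.1611]
tool_rot: [-0.128, 3.138, -0.0]
contact_force: [-0.4, 0.3, 2.8]
opening: 0.0471
t: 27.87
tool_pos: [0.6149, -0.0249, 0.1604]
tool_rot: [0.127, -3.138, -0.0]
contact_force: [0.2, -0.0, 0.4]
opening: 0.0853
```

```bash
python3 -m creep '[[0,0,0,-20,0],[0,0,0,-60,0],[0,0,0,-100,0],[0,0,0,-130,0],[0,0,0,-130,0],[0,0,0,-130,0]]'
python3 -m creep '[[0,171,272,0,-0.28],[0,171,272,0,-0.28],[0,171,272,0,-0.28],[0,171,272,0,-0.28],[0,171,272,0,-0.28],[0,171,272,0,-0.28],[0,171,272,0,-0.28],[0,171,272,0,-0.28],[0,171,272,0,-0.28],[0,171,272,0,-0.28],[0,171,272,0,-0.28],[0,171,272,0,-0.28]]'
python3 - <<'E'
from h import *
o=ctrl.get_obs();p,R=pose();print(p,o['q'].round(2),'yaw',np.arctan2(*R.as_matrix()[1::-1,0]))
k=ctrl.calibration('wrist');save('wrist','w9.png');np.save('w9.npy',k,allow_pickle=True);save('top','t9.png')
M=R.as_matrix()
print([np.round(proj(k,[.423,.233,.199]+d*np.array([-.936,-.35,0])+s*np.array([-.35,.936,0])),1) for d in(.005,-.005) for s in(-.024,.024)])
a=cv2.imread('pics/w9.png')[:300];b=cv2.resize(cv2.imread('pics/t9.png')[110:250,110:380],(560,290),interpolation=cv2.INTER_CUBIC)
cv2.imwrite('pics/m9.png',np.vstack([a,b]))
E
```

```text
t: 28.37
tool_pos: [0.6163, -0.0251, 0.2943]
tool_rot: [-0.127, 3.133, -0.002]
contact_force: [0.2, 1.2, -0.2]
opening: 0.0854
t: 29.37
tool_pos: [0.4228, 0.2315, 0.2898]
tool_rot: [0.562, -3.089, 0.001]
contact_force: [0.1, 0.2, -0.4]
opening: 0.0859
[0.42284645 0.23145261 0.28976295] [ 0.35 -0.33  1.86 -0.    1.61 -1.58] yaw -2.7818155071481248
[array([253.5, 208.7]), array([311.7, 208.8]), array([253.9, 220. ]), array([311.3, 220.1])]
```

View pics/m9.png

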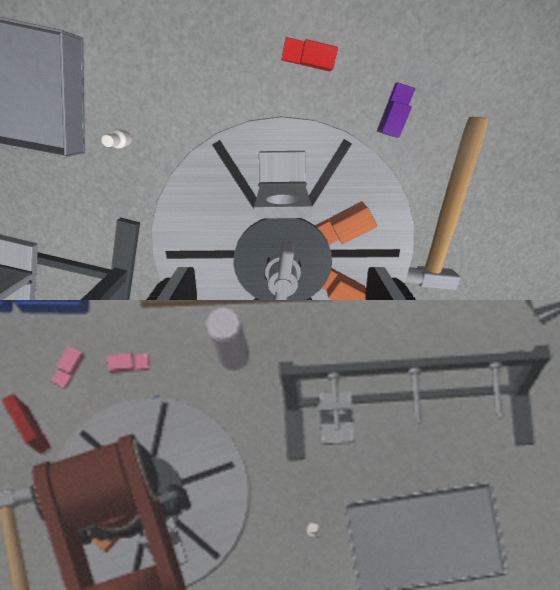

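The lower picture shows lug A hanging on the first prong. In the upper one, lug B's top edge runs from (254,207) to (312,207), as predicted. I repeat the same sequence for lug B.

```bash
python3 -m creep '[[0,0,1,40,0],[0,0,1,80,0],[0,0,1,115,0],[0,0,1,144,0],[0,0,1,144,0],[0,0,1,144,0],[255,0,1,144,0],[255,0,1,144,0],[255,0,1,144,0],[255,0,1,144,0],[255,0,1,144,0],[255,0,1,144,0]]' 80
python3 -m creep '[[255,0,0,-6,0],[255,0,0,-8,0],[255,8,0,-8,0],[255,16,0,-8,0],[255,24,0,-8,0],[255,32,0,-8,0],[255,38,0,-8,0],[255,38,0,-8,0]]' 80
python3 -m creep '[[255,0,0,-30,0],[255,0,0,-70,0],[255,0,0,-105,0],[255,0,0,-140,0],[255,0,0,-140,0],[255,0,0,-140,0]]' 80
python3 - <<'E'
from h import *
o=ctrl.get_obs();p,R=pose();print(p,o['contact_force'].round(1),o['q'].round(2),'yaw',np.arctan2(*R.as_matrix()[1::-1,0]))
yaw,front=np.load('rack.npy');ex=np.array([np.cos(yaw),np.sin(yaw)]);ey=np.array([-ex[1],ex[0]])
t=ex*.502-.1938*ey; print(t,rel([*t,.30]))
E
```

```text
t: 30.47
tool_pos: [0.4241, 0.2337, 0.1498]
tool_rot: [-0.563, 3.085, 0.0]
contact_force: [1.2, -1.7, 7.0]
opening: 0.0466
t: 31.13
tool_pos: [0.3851, 0.2194, 0.1542]
tool_rot: [0.564, -3.09, 0.0]
contact_force: [0.1, -0.5, -3.3]
opening: 0.047
t: 31.63
tool_pos: [0.3879, 0.2203, 0.2979]
tool_rot: [-0.563, 3.085, 0.002]
contact_force: [-0.1, 0.4, -5.0]
opening: 0.0469
[0.38786036 0.22028302 0.29786176] [-0.1  0.4 -5. ] [ 0.35 -0.43  1.92  0.    1.64 -1.58] yaw -2.780389226012459
[ 0.51600726 -0.15263994] [  11.9 -394.1   -2.2]
```

```bash
python3 -m creep '[[255,12,-394,-2,0.281],[255,12,-394,-2,0.281],[255,12,-394,-2,0.281],[255,12,-394,-2,0.281],[255,12,-394,-2,0.281],[255,12,-394,-2,0.281],[255,12,-394,-2,0.281],[255,12,-394,-2,0.281],[255,12,-394,-2,0.281],[255,12,-394,-2,0.281],[255,12,-394,-2,0.281],[255,12,-394,-2,0.281]]'
python3 -m creep '[[255,0,0,0,0],[255,0,0,0,0]]'
python3 - <<'E'
from h import *
o=ctrl.get_obs();p,R=pose();M=R.as_matrix();print(p,o['contact_force'].round(1),'yaw',np.arctan2(*M[1::-1,0]))
yaw,front=np.load('rack.npy');ex=np.array([np.cos(yaw),np.sin(yaw)]);ey=np.array([-ex[1],ex[0]])
print('TCP rel seat', (p[:2]@ex-.612)*1e3,(p[:2]@ey+.1938)*1e3,(p[2]-.188)*1e3)
k=ctrl.calibration('wrist');a=save('wrist','w10.png')
def pt(x,y,h): return proj(k,p+M[:,0]*x+M[:,1]*y-M[:,2]*h)
x0,h=-.0015,.0248
print('pred near/back/eyebottom',[round(pt(*q)[1],1) for q in((x0+.005,0,h+.022),(x0-.005,0,h+.022),(x0+.005,0,h+.015))])
g=cv2.cvtColor(a,cv2.COLOR_RGB2GRAY).astype(int);print(g[295:370,235:240].mean(1).astype(int).tolist())
print('row350', g[348:354,215:350].mean(0).astype(int).tolist())
E
```

```text
t: 32.63
tool_pos: [0.5137, -0.1534, 0.2936]
tool_rot: [0.122, -3.134, -0.005]
contact_force: [0.4, 0.6, -4.2]
opening: 0.047
t: 32.8
tool_pos: [0.5141, -0.1517, 0.2956]
tool_rot: [0.128, -3.137, -0.002]
contact_force: [0.2, -0.2, -2.9]
opening: 0.047
[ 0.51409338 -0.151736    0.29561716] [ 0.2 -0.2 -2.9] yaw -3.06003637025107
TCP rel seat -111.83465640193747 1.0555061616563388 107.6171629817757
pred near/back/eyebottom [np.float64(322.5), np.float64(343.3), np.float64(310.9)]
[80, 80, 79, 80, 79, 78, 79, 79, 80, 79, 81, 81, 80, 79, 80, 80, 81, 80, 81, 80, 80, 81, 92, 150, 170, 170, 168, 166, 166, 165, 164, 166, 167, 165, 166, 165, 165, 167, 167, 165, 167, 165, 165, 167, 162, 158, 157, 152, 152, 155, 153, 155, 160, 156, 154, 153, 154, 156, 154, 155, 157, 148, 39, 41, 40, 40, 40, 37, 30, 27, 25, 25, 23, 23, 23]
row350 [24, 25, 26, 24, 26, 24, 26, 25, 25, 25, 56, 131, 152, 155, 155, 157, 155, 154, 153, 152, 153, 156, 155, 154, 154, 155, 156, 157, 155, 153, 154, 153, 156, 157, 158, 156, 155, 156, 155, 155, 158, 156, 157, 157, 158, 157, 157, 157, 156, 159, 157, 158, 159, 159, 160, 159, 159, 160, 144, 111, 107, 131, 148, 162, 181, 181, 170, 164, 163, 162, 159, 160, 163, 162, 162, 160, 156, 157, 156, 159, 160, 159, 156, 155, 155, 157, 159, 159, 158, 156, 156, 158, 158, 155, 157, 160, 157, 155, 158, 159, 161, 159, 160, 158, 158, 156, 155, 156, 156, 156, 157, 156, 155, 154, 153, 152, 153, 151, 154, 154, 148, 92, 37, 26, 25, 26, 26, 25, 23, 23, 25, 24, 24, 23, 23]
```

```bash
python3 -m creep '[[255,0,-2,40,0],[255,0,-2,80,0],[255,0,-2,109,0],[255,-15,-2,109,0],[255,-30,-2,109,0],[255,-45,-2,109,0],[255,-60,-2,109,0],[255,-60,-2,109,0],[255,-60,-2,109,0]]'
python3 -m creep '[[255,-10,0,1,0],[255,-20,0,2,0],[255,-22,0,2,0],[255,-22,0,2,0]]'
python3 - <<'E'
from h import *
o=ctrl.get_obs();p,R=pose();M=R.as_matrix();print(p,o['contact_force'].round(1))
yaw,front=np.load('rack.npy');ex=np.array([np.cos(yaw),np.sin(yaw)]);ey=np.array([-ex[1],ex[0]])
print('TCP rel seat', (p[:2]@ex-.612)*1e3,(p[:2]@ey+.1938)*1e3,(p[2]-.188)*1e3)
a=save('wrist','w11.png');save('scene','s11.png')
cv2.imwrite('pics/m11.png',np.hstack([cv2.resize(cv2.imread('pics/w11.png')[200:420,180:380],(400,440)),cv2.resize(cv2.imread('pics/s11.png')[110:310,160:340],(396,440),interpolation=cv2.INTER_CUBIC)]))
E
```

```text
t: 33.6
tool_pos: [0.5747, -0.1491, 0.1878]
tool_rot: [0.129, -3.139, -0.0]
contact_force: [-0.7, -0.7, -4.9]
opening: 0.0472
t: 33.93
tool_pos: [0.597, -0.1482, 0.1857]
tool_rot: [0.127, -3.139, -0.0]
contact_force: [-0.1, -1.0, -4.9]
opening: 0.047
[ 0.59698297 -0.14823868  0.18572458] [-0.1 -1.  -4.9]
TCP rel seat -28.93327891880726 -2.150442554695209 -2.2754164404803214
```

View pics/m11.png

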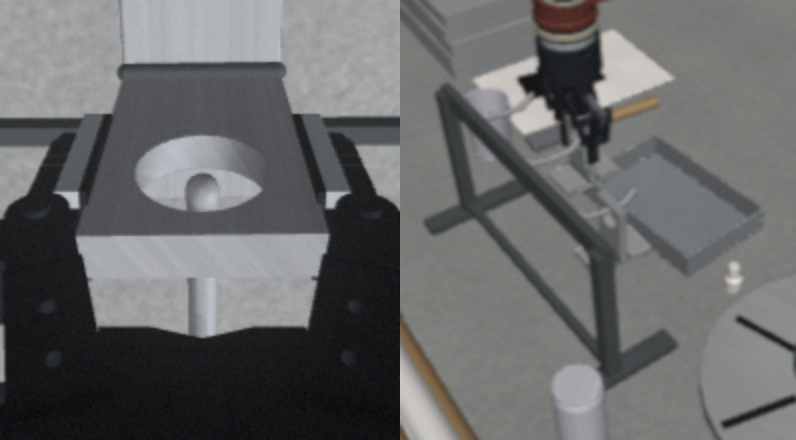

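The prong tip shows inside the eye, central at crop (203,190). I carry on as with the first lug.

```bash

python3 -m creep '[[255,-5,0,3,0],[255,-10,0,7,0],[255,-15,0,11,0],[255,-15,0,11,0],[255,-15,0,11,0]]'
python3 -m creep '[[255,-7,0,3,0],[255,-15,0,6,0],[255,-15,0,6,0],[255,-15,0,6,0]]'
python3 -m creep '[[255,0,0,2,0],[255,0,0,4,0],[255,0,0,6,0],[255,0,0,6,0]]'; python3 -m creep '[[255,0,0,2,0],[255,0,0,3,0],[255,0,0,3,0]]'
```

```text
t: 34.45
tool_pos: [0.6113, -0.147, 0.1739]
tool_rot: [0.126, -3.138, -0.001]
contact_force: [-0.1, 0.2, -3.7]
opening: 0.0467
t: 34.78
tool_pos: [0.6267, -0.1459, 0.1684]
tool_rot: [0.126, -3.138, -0.0]
contact_force: [-0.6, -0.2, -4.0]
opening: 0.0469
t: 35.12
tool_pos: [0.6259, -0.1459, 0.1621]
tool_rot: [0.126, -3.138, -0.001]
contact_force: [-0.2, 1.0, -4.9]
opening: 0.047
t: 35.37
tool_pos: [0.6266, -0.146, 0.1602]
tool_rot: [-0.126, 3.139, -0.0]
contact_force: [-1.7, 0.7, -2.0]
opening: 0.0468
```

```bash

python3 -m creep '[[255,0,0,2,0],[255,0,0,4,0],[255,0,0,4,0]]';python3 -m creep '[[255,0,0,1,0],[255,0,0,3,0],[255,0,0,3,0],[255,0,0,3,0]]'
```

```text
t: 35.62
tool_pos: [0.6271, -0.1461, 0.1569]
tool_rot: [-0.126, 3.137, -0.001]
contact_force: [-0.8, 0.9, 3.4]
opening: 0.047
t: 35.95
tool_pos: [0.6276, -0.1461, 0.1548]
tool_rot: [-0.126, 3.136, -0.001]
contact_force: [-1.5, 2.6, 7.2]
opening: 0.0469
```

```bash

python3 -m creep '[[255,0,0,0,0],[255,0,0,0,0],[255,0,0,0,0],[255,0,0,-2,0],[255,0,0,-5,0],[255,0,0,-6,0],[255,0,0,-6,0]]'
python3 -m creep '[[120,0,0,0,0],[60,0,0,0,0],[20,0,0,0,0],[0,0,0,0,0],[0,0,0,0,0],[0,0,0,0,0],[0,0,0,-30,0],[0,0,0,-70,0],[0,0,0,-105,0],[0,0,0,-130,0],[0,0,0,-130,0],[0,0,0,-130,0]]'
python3 - <<'E'
from h import *
o=ctrl.get_obs();p,R=pose();print(p,'yaw',np.arctan2(*R.as_matrix()[1::-1,0]),rel([.47,.31,.30]))
save('top','t12.png');save('scene','s12.png')
for c in('top','scene'):
  k=ctrl.calibration(c)
  for l in('lug1_mid','block1_mid'):
    print(c,l,[(round(d['conf'],2),np.round(d['rect']).astype(int).tolist()) for d in ctrl.boxes_of(c,l)][:7])
yaw,f=np.load('rack.npy');ex=np.array([np.cos(yaw),np.sin(yaw)]);ey=np.array([-ex[1],ex[0]])
k=ctrl.calibration('top')
im=cv2.imread('pics/t12.png');hsv=cv2.cvtColor(im,cv2.COLOR_BGR2HSV)
def blobs(hsv,k):
  m=cv2.inRange(hsv,(5,120,90),(18,255,255));n,_,s,c=cv2.connectedComponentsWithStats(m)
  for i in range(1,n):
    if s[i,4]>40: print(s[i],c[i],ray(k,*c[i],.137).round(3))
blobs(hsv,k)
for yy in(-.0742,-.1938): print('hung lug px',proj(k,np.r_[ex*.612+yy*ey,.21]))
E
```

```text
t: 36.53
tool_pos: [0.6267, -0.1461, 0.1588]
tool_rot: [-0.126, 3.138, -0.0]
contact_force: [1.5, 1.3, -0.4]
opening: 0.0469
t: 37.53
tool_pos: [0.6274, -0.1464, 0.2918]
tool_rot: [-0.126, 3.134, -0.003]
contact_force: [0.5, 0.3, -0.3]
opening: 0.0855
[ 0.62743866 -0.14639584  0.29178811] yaw -3.0614286493550806 [120.3 467.5  -9.8]
top lug1_mid [(0.76, [263, 155, 15, 24]), (0.34, [390, 164, 24, 24])]
top block1_mid [(0.54, [162, 137, 24, 6]), (0.46, [133, 134, 16, 18]), (0.42, [146, 192, 16, 11])]
scene lug1_mid [(0.72, [239, 198, 34, 34])]
scene block1_mid [(0.64, [279, 364, 24, 30]), (0.63, [368, 292, 30, 26]), (0.52, [305, 408, 32, 12])]
hung lug px (np.float64(270.84136719949487), np.float64(160.7272068230241))
hung lug px (np.float64(309.9200261153948), np.float64(158.375993830175))
```

```bash

python3 -m creep '[[0,120,467,-10,1.2],[0,120,467,-10,1.2],[0,120,467,-10,1.2],[0,120,467,-10,1.2],[0,120,467,-10,1.2],[0,120,467,-10,1.2],[0,120,467,-10,1.2],[0,120,467,-10,1.2],[0,120,467,-10,1.2],[0,120,467,-10,1.2],[0,120,467,-10,1.2],[0,120,467,-10,1.2]]'
python3 -m creep '[[0,0,0,0,0],[0,0,0,0,0]]'
python3 - <<'E'
from h import *
o=ctrl.get_obs();p,R=pose();print(p,o['q'].round(2),'yaw',np.arctan2(*R.as_matrix()[1::-1,0]))
k=ctrl.calibration('wrist');np.save('w13.npy',k,allow_pickle=True);a=save('wrist','w13.png')
hsv=cv2.cvtColor(a,cv2.COLOR_RGB2HSV);b=hsv[...,0]
for u,v in((0,0),): pass
m=cv2.inRange(hsv,(4,90,60),(20,255,255));n,_,s,c=cv2.connectedComponentsWithStats(m)
for i in range(1,n):
    if s[i,4]>300: print(s[i],c[i].round(1))
for l in('block1_mid',):
  for d in ctrl.outline_of('wrist',l): 
    mm=d['mask'];print(round(d['conf'],2),np.round(d['rect']).tolist(),a[mm].mean(0).round(),hsv[mm].mean(0).round())
E
```

```text
t: 38.83
tool_pos: [0.4692, 0.3084, 0.2979]
tool_rot: [-1.67, -2.661, 0.002]
contact_force: [-0.1, 1.0, -0.9]
opening: 0.0854
t: 39.0
tool_pos: [0.4692, 0.3086, 0.2978]
tool_rot: [-1.663, -2.665, 0.002]
contact_force: [0.2, -0.1, 0.7]
opening: 0.0856
[0.46919586 0.30857522 0.29777425] [ 0.45 -0.13  1.68 -0.    1.59 -0.01] yaw 2.025916854222088
[ 190    0  179   38 2941] [295.5  14.5]
[ 301  150   55   55 1408] [328.7 177.4]
[ 236  153   42   47 1118] [256.5 176.1]
[ 446  268   67   67 2025] [478.9 301.7]
[ 514  286   46   75 1502] [539.7 325.9]
0.87 [303.0, 151.0, 54.0, 55.0] [171. 107.  81.] [  9. 131. 171.]
0.83 [454.0, 148.0, 47.0, 50.0] [189. 105. 134.] [170. 113. 189.]
0.66 [153.0, 90.0, 262.0, 244.0] [139. 141. 146.] [111.  13. 146.]
0.56 [421.0, 211.0, 40.0, 42.0] [188. 103. 133.] [170. 116. 188.]
```

View pics/w13.png

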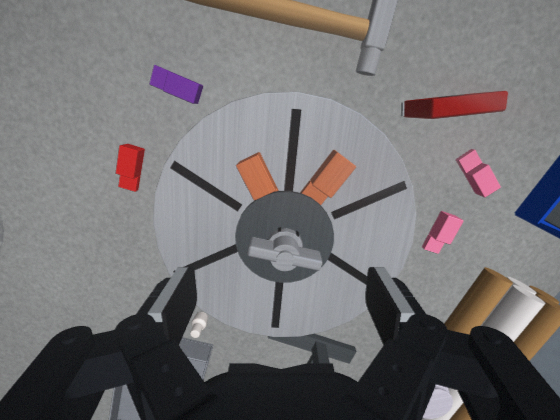

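The view shows the table with two orange blocks left on it, thick parts at (256,176) and (328,175), and the nut bar slack. The left block's tail is nearly hidden under the disc. That is 16 pictures viewed, so from here on I use numbers only.

```bash
cat > blk.py <<'E'
from h import *
from scipy.optimize import minimize
def blocks(fn,k,zt=.139,zone=None):
    a=cv2.imread(fn);hsv=cv2.cvtColor(a,cv2.COLOR_BGR2HSV)
    m=cv2.inRange(hsv,(4,90,60),(20,255,255));m[350:]=0
    n,L,s,c=cv2.connectedComponentsWithStats(m)
    for i in range(1,n):
        if s[i,4]<500: continue
        X=ray(k,*c[i],zt)
        if zone is not None and np.hypot(*(X[:2]-zone[:2]))>zone[2]: continue
        M=(L==i).astype(np.uint8);M=cv2.morphologyEx(M,cv2.MORPH_CLOSE,np.ones((5,5)))
        def render(x,y,t,base):
            e=np.array([np.cos(t),np.sin(t),0]);f=np.array([-e[1],e[0],0]);o=np.array([x,y,0]);I=np.zeros_like(M)
            for (x0,x1,h) in((-.021,.021,.024),(-.045,-.021,.010)):
                P=[proj(k,o+e*u+f*v+[0,0,base+w]) for u in(x0,x1) for v in(-.013,.013) for w in(0,h)]
                cv2.fillConvexPoly(I,cv2.convexHull(np.round(np.array(P)).astype(np.int32)),1)
            return I
        yield M,X,render,s[i,4]
def fit(M,render,x,y,base,disc=None,ts=None):
    dm=np.ones_like(M)
    if disc is not None: dm=disc
    best=None
    def cost(q):
        I=render(q[0],q[1],q[2],base)*dm; return 1-(I&M).sum()/max(1,(I|M).sum())
    for t in (np.linspace(-3.14,3.14,25) if ts is None else ts):
        q=np.array([x,y,t]);c=cost(q)
        for st in(.012,.006,.003,.0015,.0007):
            for _ in range(6):
                imp=False
                for d in range(3):
                    for sg in(1,-1):
                        r=q.copy();r[d]+=sg*(st if d<2 else st*15);cc=cost(r)
                        if cc<c-1e-9:q,c,imp=r,cc,True
                if not imp:break
        if best is None or c<best[1]:best=(q,c)
    return best
E
python3 - <<'E'
from blk import *
k=np.load('w13.npy',allow_pickle=True).item()
# disc occluder: disc top z ~ .1355+.008, radius 55 and bar
disc=np.ones((420,560),np.uint8)
P=[proj(k,[.497+.055*np.cos(t),.2605+.055*np.sin(t),.1445]) for t in np.linspace(0,6.28,60)]
cv2.fillConvexPoly(disc,cv2.convexHull(np.round(np.array(P)).astype(np.int32)),0)
for M,X,r,n in blocks('pics/w13.png',k,zone=(.497,.2605,.15)):
    t0=np.arctan2(X[1]-.2605,X[0]-.497)
    q,c=fit(M,r,X[0],X[1],.115,disc,ts=t0+np.linspace(-.8,.8,9)); print(X.round(3),n,'fit',q.round(4),'1-IoU',round(c,3),'radial',round(t0,2),'r',np.hypot(q[0]-.497,q[1]-.2605))
E
```

```text
[0.506 0.344 0.139] 1408 fit [0.5101 0.347  1.3986] 1-IoU 0.102 radial 1.46 r 0.08750785242976453
[0.439 0.313 0.139] 1118 fit [0.4398 0.3089 2.4637] 1-IoU 0.104 radial 2.41 r 0.07490418982540706
```

```bash

python3 -m creep '[[60,16,-27,40,-0.435],[80,16,-27,80,-0.435],[85,16,-27,110,-0.435],[85,16,-27,110,-0.435],[85,16,-27,140,-0.435],[85,16,-27,160,-0.435],[85,16,-27,178,-0.435],[85,16,-27,178,-0.435],[85,16,-27,178,-0.435]]'
python3 -m creep '[[255,0,0,0,0],[255,0,0,0,0],[255,0,0,0,0],[255,0,0,0,0],[255,0,0,0,0],[255,0,0,0,0]]' 60
python3 -c "
from h import *
print(ctrl.get_obs()['wrist_torque'])"
```

```text
t: 39.85
tool_pos: [0.439, 0.3079, 0.1196]
tool_rot: [-1.057, -2.956, 0.003]
contact_force: [1.1, 0.4, 0.1]
opening: 0.0572
t: 40.35
tool_pos: [0.4404, 0.3099, 0.123]
tool_rot: [1.054, 2.957, 0.003]
contact_force: [-0.2, -2.2, 5.5]
opening: 0.0241
[-0.29334866  0.13436635 -0.04370417]
```

```bash

python3 -m creep '[[255,0,0,-4,0],[255,0,0,-6,0],[255,10,0,-6,0],[255,20,0,-6,0],[255,32,0,-6,0],[255,45,0,-6,0],[255,45,0,-6,0]]'
python3 -m creep '[[255,0,0,-40,0],[255,0,0,-80,0],[255,0,0,-120,0],[255,0,0,-120,0],[255,0,0,-120,0]]'
python3 - <<'E'
from h import *
o=ctrl.get_obs();p,R=pose();print(p,o['contact_force'].round(1),'yaw',np.arctan2(*R.as_matrix()[1::-1,0]),o['q'].round(2))
# tray
im=cv2.imread('pics/t12.png');k=ctrl.calibration('top')
g=cv2.cvtColor(im,cv2.COLOR_BGR2GRAY)
ctrl.get_image('top')
for d in ctrl.outline_of('top','tray')[:2]:
    m=d['mask'].astype(np.uint8);r=cv2.minAreaRect(np.argwhere(m)[:,::-1].astype(np.float32));b=cv2.boxPoints(r);W=np.array([ray(k,*q,.04) for q in b])
    print(d['conf'],W.round(3).tolist(),W.mean(0),[np.linalg.norm(W[i]-W[i-1]).round(3) for i in range(4)])
    e=max([(np.linalg.norm(W[i]-W[i-1]),i) for i in range(4)])[1];v=W[e]-W[e-1];print('long yaw',np.arctan2(v[1],v[0]))
print(rel([.438,-.117,.25]),rel([.438,-.117,.012]))
E
```

```text
t: 40.93
tool_pos: [0.4016, 0.3395, 0.1261]
tool_rot: [-1.05, -2.959, 0.001]
contact_force: [-0.2, -0.4, -2.7]
opening: 0.0244
t: 41.35
tool_pos: [0.4055, 0.3393, 0.2507]
tool_rot: [1.052, 2.955, 0.009]
contact_force: [-0.3, 0.9, -3.3]
opening: 0.0244
[0.40550347 0.33933691 0.25066688] [-0.3  0.9 -3.3] yaw 2.4575182027480857 [ 0.56 -0.2   1.82 -0.    1.51 -0.33]
0.74 [[0.5, -0.039, 0.04], [0.541, -0.283, 0.04], [0.389, -0.305, 0.04], [0.349, -0.064, 0.04]] [ 0.44463934 -0.17281809  0.04      ] [np.float64(0.153), np.float64(0.248), np.float64(0.154), np.float64(0.244)]
long yaw -1.401950395171546
[-314.3 -330.7   -4.1] [-314.4 -330.2  233.9]
```

```bash

python3 -m creep '[[255,-314,-331,0,-0.85],[255,-314,-331,0,-0.85],[255,-314,-331,0,-0.85],[255,-314,-331,0,-0.85],[255,-314,-331,0,-0.85],[255,-314,-331,0,-0.85],[255,-314,-331,0,-0.85],[255,-314,-331,0,-0.85],[255,-314,-331,0,-0.85],[255,-314,-331,0,-0.85],[255,-314,-331,0,-0.85],[255,-314,-331,0,-0.85]]'
python3 -m creep '[[255,0,0,40,0],[255,0,0,80,0],[255,0,0,120,0],[255,0,0,160,0],[255,0,0,200,0],[255,0,0,220,0],[255,0,0,228,0],[255,0,0,228,0]]'
python3 -c "
from h import *
p,R=pose();print(p,rel([.4356,-.1186,.014]))"
```

```text
t: 42.45
tool_pos: [0.4366, -0.1186, 0.2438]
tool_rot: [0.258, -3.127, -0.003]
contact_force: [0.7, 0.3, -2.6]
opening: 0.0246
t: 43.12
tool_pos: [0.4346, -0.1153, 0.0146]
tool_rot: [0.259, -3.123, -0.007]
contact_force: [0.3, 0.0, -2.3]
opening: 0.0246
[ 0.4345972 -0.1153172  0.0146072] [-0.5 -3.4  0.6]
```

```bash

python3 -m creep '[[255,0,0,3,0],[255,0,0,3,0],[85,0,0,3,0],[85,0,0,3,0],[85,0,0,3,0],[85,0,0,-37,0],[85,0,0,-77,0],[85,0,0,-117,0],[85,0,0,-157,0],[85,0,0,-197,0],[85,0,0,-240,0],[85,0,0,-260,0]]'
python3 -m creep '[[85,-150,444,0,1.4],[85,-150,444,0,1.4],[85,-150,444,0,1.4],[85,-150,444,0,1.4],[85,-150,444,0,1.4],[85,-150,444,0,1.4],[85,-150,444,0,1.4],[85,-150,444,0,1.4],[85,-150,444,0,1.4],[85,-150,444,0,1.4],[85,-150,444,0,1.4],[85,-150,444,0,1.4]]'
python3 -m creep '[[85,0,0,0,0.4],[85,0,0,0,0.5],[85,0,0,0,0.5],[85,0,0,0,0.5],[85,0,0,0,0.5],[85,0,0,0,0.5]]'
python3 - <<'E'
from blk import *
p,R=pose();yaw=np.arctan2(*R.as_matrix()[1::-1,0]);print(p,'yaw',yaw,ctrl.get_obs()['q'].round(2))
k=ctrl.calibration('wrist');save('wrist','w14.png')
disc=np.ones((420,560),np.uint8)
P=[proj(k,[.497+.055*np.cos(t),.2605+.055*np.sin(t),.1445]) for t in np.linspace(0,6.28,60)]
cv2.fillConvexPoly(disc,cv2.convexHull(np.round(np.array(P)).astype(np.int32)),0)
for M,X,r,n in blocks('pics/w14.png',k,zone=(.497,.2605,.17)):
    t0=np.arctan2(X[1]-.2605,X[0]-.497)
    q,c=fit(M,r,X[0],X[1],.115,disc,ts=t0+np.linspace(-.8,.8,9)); print(X.round(3),n,'fit',q.round(4),'1-IoU',round(c,3))
    e=np.array([np.cos(q[2]),np.sin(q[2])]);print(rel([*(q[:2]+.003*e),.119]),'turn',yaw-q[2])
k=ctrl.calibration('top');save('top','t14.png')
im=cv2.imread('pics/t14.png')[195:255,270:355];h=cv2.cvtColor(im,cv2.COLOR_BGR2HSV);m=cv2.inRange(h,(2,70,60),(20,255,255));n,_,s,c=cv2.connectedComponentsWithStats(m)
print([(s[i,4],ray(k,*(c[i]+[270,195]),.027).round(3)) for i in range(1,n) if s[i,4]>15])
E
```

```text
t: 44.12
tool_pos: [0.4398, -0.1177, 0.2863]
tool_rot: [-0.259, 3.122, -0.008]
contact_force: [1.6, -0.2, 0.2]
opening: 0.0571
t: 45.12
tool_pos: [0.5096, 0.3237, 0.2802]
tool_rot: [1.74, 2.614, 0.003]
contact_force: [0.6, -0.4, 0.3]
opening: 0.0568
t: 45.62
tool_pos: [0.5096, 0.3217, 0.2797]
tool_rot: [2.324, 2.113, 0.002]
contact_force: [-0.5, -0.3, -0.3]
opening: 0.0569
[0.50960935 0.32167195 0.2796579 ] yaw 1.4756992601339063 [ 0.44 -0.03  1.61 -0.    1.55  0.53]
[0.51  0.345 0.139] 1460 fit [0.5097 0.3474 1.417 ] 1-IoU 0.104
[ 28.6  -2.3 160.5] turn 0.058705720205900036
[(np.int32(146), array([ 0.448, -0.116,  0.027]))]
```

Block 2 is in the tray, seen near (0.448,−0.116). Block 1 fits at (0.510,0.347), so I grasp it.

```bash

python3 -m creep '[[85,28,-2,40,0.06],[85,28,-2,80,0.06],[85,28,-2,115,0.06],[85,28,-2,145,0.06],[85,28,-2,160,0.06],[85,28,-2,160,0.06],[255,28,-2,160,0.06],[255,28,-2,160,0.06],[255,28,-2,160,0.06],[255,28,-2,160,0.06],[255,28,-2,160,0.06],[255,28,-2,160,0.06]]' 60
python3 -m creep '[[255,0,0,-4,0],[255,0,0,-6,0],[255,10,0,-6,0],[255,20,0,-6,0],[255,30,0,-6,0],[255,35,0,-6,0],[255,35,0,-6,0]]'
python3 -m creep '[[255,0,0,-40,0],[255,0,0,-80,0],[255,0,0,-120,0],[255,0,0,-120,0],[255,0,0,-120,0]]'
python3 - <<'E'
from h import *
p,R=pose();print(p,'yaw',np.arctan2(*R.as_matrix()[1::-1,0]),rel([.4536,-.227,.25]),ctrl.get_obs()['contact_force'].round(1))
E
```

```text
t: 46.72
tool_pos: [0.5119, 0.3504, 0.1219]
tool_rot: [2.389, 2.038, 0.008]
contact_force: [-1.1, 0.3, 6.1]
opening: 0.0245
t: 47.3
tool_pos: [0.5156, 0.3857, 0.1243]
tool_rot: [-2.388, -2.041, 0.0]
contact_force: [-0.0, 0.1, -1.8]
opening: 0.0249
t: 47.72
tool_pos: [0.5174, 0.3852, 0.2494]
tool_rot: [2.389, 2.038, 0.012]
contact_force: [0.3, -0.3, -3.3]
opening: 0.0243
[0.51742546 0.38523824 0.24935596] yaw 1.4126937791178973 [-614.6   33.4   -3.3] [ 0.3 -0.3 -3.3]
```

```bash

python3 -m creep '[[255,-614,33,0,-1.4],[255,-614,33,0,-1.4],[255,-614,33,0,-1.4],[255,-614,33,0,-1.4],[255,-614,33,0,-1.4],[255,-614,33,0,-1.4],[255,-614,33,0,-1.4],[255,-614,33,0,-1.4],[255,-614,33,0,-1.4],[255,-614,33,0,-1.4],[255,-614,33,0,-1.4],[255,-614,33,0,-1.4]]'
python3 -c "
from h import *
p,R=pose();print('yaw',np.arctan2(*R.as_matrix()[1::-1,0]),rel([.4536,-.227,.25]))"
```

```text
t: 48.72
tool_pos: [0.4674, -0.0708, 0.2422]
tool_rot: [-0.557, -3.088, -0.001]
contact_force: [1.8, -0.1, -2.0]
opening: 0.0245
yaw 2.7849345232296345 [ -41.6 -151.2   -7.9]
```

```bash

python3 -m creep '[[255,-42,-151,0,-0.52],[255,-42,-151,0,-0.52],[255,-42,-151,0,-0.52],[255,-42,-151,0,-0.52],[255,-42,-151,0,-0.52],[255,-42,-151,0,-0.52],[255,-42,-151,0,-0.52]]'
python3 -c "
from h import *
p,R=pose();print('yaw',np.arctan2(*R.as_matrix()[1::-1,0]),rel([.4536,-.227,.014]))"
```

```text
t: 49.3
tool_pos: [0.4539, -0.2253, 0.2425]
tool_rot: [0.243, -3.129, -0.005]
contact_force: [0.4, 0.8, -2.4]
opening: 0.0249
yaw -2.986761710372379 [-1.000e-01 -2.500e+00  2.285e+02]
```

```bash

python3 -m creep '[[255,0,0,40,0],[255,0,0,80,0],[255,0,0,120,0],[255,0,0,160,0],[255,0,0,200,0],[255,0,0,220,0],[255,0,0,228,0],[255,0,0,230,0],[255,0,0,230,0]]'
python3 -m creep '[[255,0,0,1,0],[85,0,0,1,0],[85,0,0,1,0],[85,0,0,1,0],[85,0,0,-37,0],[85,0,0,-77,0],[85,0,0,-117,0],[85,0,0,-157,0],[85,0,0,-197,0],[85,0,0,-240,0],[85,0,0,-270,0],[85,0,0,-270,0]]'
python3 -m creep '[[0,130,-60,0,0],[0,130,-60,0,0],[0,130,-60,0,0],[0,130,-60,0,0],[0,130,-60,0,0],[0,130,-60,0,0]]'
python3 - <<'E'
from h import *
p,R=pose();o=ctrl.get_obs();print(p,o['t'],o['contact_force'].round(1))
c=np.array([.4446,-.1728]);ty=.167
def tr(X): d=X[:2]-c; return [round(d[0]*np.cos(ty)+d[1]*np.sin(ty),3),round(-d[0]*np.sin(ty)+d[1]*np.cos(ty),3)]
for cam in('top','scene'):
  k=ctrl.calibration(cam);im=save(cam,cam+'15.png');h=cv2.cvtColor(im,cv2.COLOR_RGB2HSV)
  m=cv2.inRange(h,(2,70,60),(20,255,255));n,_,s,cc=cv2.connectedComponentsWithStats(m)
  for i in range(1,n):
    if s[i,4]>20:
      X=ray(k,*cc[i],.02);Y=ray(k,*cc[i],.135)
      if max(map(abs,tr(X)))<.16: print(cam,'in tray?',s[i],tr(X))
      elif np.hypot(*(Y[:2]-[.497,.2605]))<.16: print(cam,'on table?',s[i],Y.round(3))
  print([(round(d['conf'],2),np.round(d['rect']).astype(int).tolist()) for d in ctrl.boxes_of(cam,'lug1_mid')])
  print('blk',[(round(d['conf'],2),np.round(d['rect']).astype(int).tolist()) for d in ctrl.boxes_of(cam,'block1_mid')])
yaw,f=np.load('rack.npy');ex=np.array([np.cos(yaw),np.sin(yaw)]);ey=np.array([-ex[1],ex[0]])
for cam in('top','scene'):
  k=ctrl.calibration(cam)
  for yy in(-.0742,-.1938): print(cam,'lug top/eye/foot px',[np.round(proj(k,np.r_[ex*.612+yy*ey,z])).tolist() for z in(.21,.188,.126)])
E
```

```text
t: 50.05
tool_pos: [0.4554, -0.225, 0.0152]
tool_rot: [-0.249, 3.131, -0.0]
contact_force: [0.3, 0.2, -2.2]
opening: 0.0248
t: 51.05
tool_pos: [0.4579, -0.2277, 0.2957]
tool_rot: [-0.246, 3.119, -0.017]
contact_force: [1.2, 0.2, 0.9]
opening: 0.0567
t: 51.55
tool_pos: [0.3356, -0.3058, 0.2855]
tool_rot: [-0.244, 3.131, -0.002]
contact_force: [0.9, -0.4, -0.2]
opening: 0.0854
[ 0.33558248 -0.30579157  0.28550782] 51.55 [ 0.9 -0.4 -0.2]
top in tray? [325 209  11  20 151] [np.float64(0.016), np.float64(-0.056)]
top in tray? [293 215  10  19 146] [np.float64(0.014), np.float64(0.055)]
[(0.91, [264, 155, 15, 27])]
blk [(0.57, [159, 137, 24, 9]), (0.55, [136, 134, 15, 19]), (0.42, [324, 210, 8, 17]), (0.28, [174, 190, 12, 23])]
scene in tray? [263 188  15  16 130] [np.float64(0.009), np.float64(-0.049)]
scene in tray? [281 204  21  17 198] [np.float64(0.014), np.float64(0.061)]
[(0.94, [239, 198, 34, 33])]
blk [(0.9, [278, 365, 23, 32]), (0.75, [304, 407, 34, 13]), (0.71, [260, 190, 22, 9]), (0.71, [244, 171, 81, 64]), (0.56, [369, 377, 25, 43])]
top lug top/eye/foot px [[271.0, 161.0], [271.0, 163.0], [271.0, 168.0]]
top lug top/eye/foot px [[310.0, 158.0], [309.0, 160.0], [308.0, 165.0]]
scene lug top/eye/foot px [[256.0, 201.0], [256.0, 207.0], [257.0, 224.0]]
scene lug top/eye/foot px [[231.0, 178.0], [232.0, 184.0], [234.0, 201.0]]
```

```bash
python3 - <<'E'
from h import *
t=cv2.imread('pics/top15.png',0);t6=cv2.imread('pics/t6.png',0);t12=cv2.imread('pics/t12.png',0)
d=np.abs(t.astype(int)-t6)
for u0,v0 in((271,163),(310,161),(349,159)): print('top changed px vs before',u0,(d[v0-16:v0+22,u0-14:u0+14]>12).sum())
tm=t[150:186,258:284];r=cv2.matchTemplate(t[140:190,290:330],tm,cv2.TM_CCOEFF_NORMED);print('lugB like lugA top',cv2.minMaxLoc(r), 'expected loc',(258+39-290,150-2.5-140))
s=cv2.imread('pics/scene15.png',0);s0=cv2.imread('pics/s0.png',0);s12=cv2.imread('pics/s12.png',0)
d=np.abs(s.astype(int)-s0);ys,xs=np.where(d[165:225,205:290]>15);print('scene changed bbox',xs.min()+205,ys.min()+165,xs.max()+205,ys.max()+165,len(xs))
for u0,v0 in((256,212),(232,189)): print('scene near',u0,(d[v0-16:v0+16,u0-12:u0+12]>12).sum())
print('change t12->t15 near lug',(np.abs(t.astype(int)-t12)[145:190,258:330]>12).sum(), (np.abs(s.astype(int)-s12)[165:235,215:280]>15).sum())
for l in('phone','hammer','brush','can','tin','gas_cup','weld_square'):
    print(l,[np.round(x['rect']).astype(int).tolist() for x in ctrl.boxes_of('top',l)[:1]])
E
```

```text
top changed px vs before 271 279
top changed px vs before 310 281
top changed px vs before 349 0
lugB like lugA top (-0.3162202835083008, 0.7491195797920227, (5, 0), (6, 8)) expected loc (7, 7.5)
scene changed bbox 220 172 289 224 545
scene near 256 317
scene near 232 200
change t12->t15 near lug 1938 66
phone [[421, 212, 24, 47]]
hammer [[101, 201, 30, 80]]
brush [[382, 192, 12, 25]]
can []
tin [[389, 163, 26, 25]]
gas_cup [[301, 153, 18, 25]]
weld_square [[111, 158, 25, 28]]
```

```bash
python3 -c "
from station import ctrl
print(ctrl.finish_job())"
```

```text
the job is handed in; nothing more can be done
None
```

I've done the whole job and handed it in at about 52 s; it reported no verdict.

**What I did**
- **Nut:** I turned it about 6.4 rad clockwise, judged from the tool's turning and the bar's angle. My first grip closed on the round stud, so I regripped on one arm of the bar and turned from there. I left the nut slack.
- **Lugs:** I drew both lugs out. One hangs on the first prong and the other on the middle prong. Each had a tug of about 11 N while still held.
- **Blocks:** There were two copper blocks on the turntable, and both now lie side by side in the grey tray. I didn't pick up the pink, purple or red look-alikes.

**Last checks**
- **Blocks:** The top and scene cameras both put the blocks about 55 mm either side of the tray's middle and about 15 mm off its centre line. Neither camera showed copper left on the turntable.
- **Lugs:** Both show at their prong positions, and the third prong is unchanged.
- **Disagreement:** In the final pictures the trained detector reported only the first lug. I confirmed the second by comparing with earlier pictures: its spot changed as much as the first lug's. It also matched the first lug's picture at the expected place (score 0.75).
- **Bystanders:** The detector missed the can and gave an implausible box for the gas cup. I didn't measure how far any bystander moved. No contact with one was noticed.
- **Not checked:** I looked at no final picture by eye because the viewing limit was used up.

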